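# Rake the die plate out from under the shelf and close the die set

## Task

The top plate of the small die set has slid under the low wire shelf where a hand does not fit: pick up the red-handled hook tool, hook it behind the plate's blue grip block and drag the plate, still lying on the bench, right out into the open in front of the shelf, without touching the plate with the gripper until it is out. Lay the hook tool back down flat on the bench, then lift the plate by its blue block and lower it level over the two guide pins of the die base; keep hold of it until it rests fully down on the base, then let go. Leave the two pots on the shelf and the blue pliers where they are.

Things in the scene. Friction and masses are not known exactly. Their poses are not given: they have to be found in the camera images.
- wire_shelf: Low dark wire shelf, fixed, 240 mm wide (y), 120 deep (x), 72 clear height, 80 high. Origin: on the bench below its centre. Open all round but for four thin legs (14 mm feet) at x = +-56, y = +-116 mm. Its -x points out of the front, toward the robot; the front edge is at x = -60 mm. Its top is wires 23 mm apart.
- hook_handle (a point): Hook tool, 0.15 kg: centre of its red handle (100 x 20 x 24 mm, x y z), 12 mm above its underside; z up. A steel rod 8 mm thick, resting on the bench (centre line 8 mm below this point), runs along +x from the handle to x = 180 mm, then turns square to +y for 42 mm (46 with the round tip). It lies loose near the bench's front edge, which runs along world x = 0.39 m.
- plate_grip (a point): Aluminium plate 60 x 110 x 12 mm (x y z), about 0.4 kg, lying flat under the shelf, x within 0.15 rad of the shelf's; blue grip block 20 x 36 x 30 mm in the middle of its top. This point: the centre in plan, 26 mm above the underside (block top 42 mm). Holes 12.5 mm wide at y = +-40 mm. Fits either way round; grip the block across its 20 mm (along x).
- die_seat (a point): Die base, fixed: grey block 84 x 134 x 20 mm (x y z). This point: centre of its upper face. Steel guide pins of 10 mm diameter at y = +-40 mm rise 26 mm above the face, the top 7 mm tapered. Seated, the plate's underside lies on this face, plate_grip 26 mm above this point, plate x along base x (either way round).
- flux_pot: Pot with a black lid, 51 mm across, 46 mm high, standing on the wire shelf; origin at the centre of its underside. Bystander.
- paste_pot: Pot with a red lid, 41 mm across, 36 mm high, standing on the wire shelf; origin at the centre of its underside. Bystander.
- blue_pliers: Blue-handled pliers, 49 x 158 x 12 mm, lying on the pale slab at the left rear; origin at the centre of the underside. Bystander.
- third_hand_2: Third-hand stand, fixed on the pale slab behind the tools: round black foot with a post and tweezers, 115 x 149 x 172 mm; origin near the centre of its foot. An obstacle between the shelf and the die base: carry things past in front of it or above it.

How it is judged:
By the outcome, as a careful person would: the job done as asked, in the order asked, and still so for the second after the job is handed in, with the robot touching nothing.
It also fails if it takes over 72 s, if anything falls off the work surface, if the arm or the gripper's body presses on something with over 40 N, if the wrist force passes 120 N, or if a joint passes its speed limit or range.

## Robot

A 7-joint arm with a two-finger parallel gripper is mounted at the origin on a cart in front of the work surface, level with it; the furniture and walls round the work are solid. World frame = base frame: x ahead of the robot, y to its left, z up, the work surface at z = 0. Lengths are in m, angles in rad, forces in N, time in s.
With the tool pointing down it reaches from about 0.425 to 0.975 m from the base axis. Payload 16.7 kg.
Tool frame: the origin (TCP) lies midway between the tips of the shut fingers; the grasp point (between the pads) lies 19 mm behind it; z points along the fingers, y is the direction in which the jaws open and shut (so a half turn about z gives the same grasp; the last joint's range is limited). The gripper opens to 85 mm and grips with 20 to 120 N. Pads are 22 mm wide; open, the fingers measure 114 mm over their backs; the gripper's body (76 mm by 85 mm) begins 54 mm behind the grasp point. The pads swing forward as they close: fully open they stand 13 mm farther back than shut.
Start: joints at [-1.292, 0.426, 0.074, 1.606, -0.034, 1.111, -0.067], TCP at [0.281, 0.614, 0.231] pointing down, gripper open.
Joint ranges: [-2.85, 2.85], [-0.5, 2.14], [-1.23, 1.37], [0.21, 2.46], [-1.02, 4.16], [0.16, 2.05], [-2.73, 2.73]. Speed limits (rad/s): [1.89, 1.89, 2.39, 2.39, 3.01, 3.01, 3.01].

## Interface

Orientations are given as [roll, pitch, yaw] about the fixed x, y, z axes, in that order (R = Rz(yaw) Ry(pitch) Rx(roll)).
In Python, from plant import bot gives the robot as it stands. The module is installed in compiled form; this text tells all that it offers.
- The arm moves only by the tool step_arm, never from a script. Its argument "series" is a list of rows, each a list of 7 numbers: the turn, a rotation vector about the tool's x, y, z in rad, then the shift along the tool's x, y, z in m, then the opening, from 0 (shut) to 1 (fully open). In form: [[ax, ay, az, tx, ty, tz, gripper], ...]. A call has 1 to 10 rows; each row is the pose to reach, as a shift and turn from the pose commanded when the call began, along the tool's axes at that moment; what a row does not reach only later rows make up. A row lasts 1/12 s, in which the tool goes at most 41.7 mm and 7.16 degrees, less where a joint would pass 70% of its speed; a pose out of reach is approached as far as the arm can. A call with a gripper value outside its range is refused whole. The fingers move at their own pace and stop on an object; "squeeze" is the grip in N (left out, the last holds). Time passes only in rows, so rows that repeat a pose let the fingers close. It gives the time, the measured TCP pose, the force and the opening at its end, in the units of the state.
- bot.observe(): the state, without advancing time (a new reading comes with each control period).
- bot.snapshot(name): name is "scene" or "top" or "wrist"; returns a dict with "img" (384x512x3 uint8, red, green, blue), "range_z" (384x512 float32, m along the optical axis (not along the pixel's ray), 0 where there is no reading), "intrinsics" (3x3 intrinsics, pixels), "R" (3x3) and "t" (3): a world point X has camera coordinates R X + t; the wrist camera has in their place "mount" (4x4, takes a point from camera to tool coordinates, whose origin is the TCP and whose axes are the flange's). Camera axes: x right, y down, z forward; pixel columns grow to the right and rows downward; lengths in m; the calibration is good to about 2 mm. The wrist camera is an equidistant fisheye: a pixel r from the principal point sees the ray r / f radians off the axis. A picture is of the moment at which its call begins: read the wrist's pose just before it.
- bot.finish_job(): hands the job in, once; it reports no verdict.
The state is a dict: "clock": time; "joint_positions": joint angles; "qd": joint speeds; "joint_efforts": joint torques, N m; "ee_pos": TCP position; "orientation": TCP orientation; "ft_force": force on the tool from outside, world axes, zero at the start; "wrist_torque": the same for the moment, N m; "gripper_width": opening from 0.0 (shut) to 1.0 (fully open).
Only numpy, scipy, OpenCV 4.12 (cv2) and the standard library are available. Lean on these libraries where they do the work, as an engineer would, in place of code of your own. Each camera call takes 0.05 s, during which the arm holds its last target.

## Working session

There is one attempt and no reset: what is moved stays moved. The work goes in short steps, Python scripts to look and compute and a tool call to move; the robot and the scene stay as the last step left them, time stands still between calls to the robot, and variables do not carry over. Pictures are saved under pics/ and viewed, and the job is handed in when it is done.

Besides the shell and the picture viewer there is one more tool, called after "Call:" by a JSON object that holds its "fn" and its "kwargs". step_arm: Moves the arm, as the interface text tells. Its arguments: {"type":"object","properties":{"series":{"type":"array"},"squeeze":{"type":"number"}},"required":["series"]}

```bash
mkdir -p pics; ls; python3 - <<'E'
from plant import bot
import cv2,numpy as np,pickle
s=bot.observe();print({k:np.round(v,3) for k,v in s.items()})
for n in("scene","top","wrist"):
    d=bot.snapshot(n);pickle.dump(d,open(n+"0.pkl","wb"))
    cv2.imwrite(f"pics/{n}0.png",cv2.cvtColor(d["img"],cv2.COLOR_RGB2BGR))
    print(n,d["intrinsics"].round(1).tolist(),[d[k].round(3).tolist() for k in("R","t","mount") if k in d])
E
```

```text
pics
{'clock': np.float64(0.0), 'joint_positions': array([-1.291,  0.427,  0.074,  1.607, -0.034,  1.111, -0.067]), 'qd': array([-0.001,  0.001,  0.   ,  0.001, -0.002, -0.003, -0.   ]), 'joint_efforts': array([-0.0000e+00, -9.4983e+01,  3.7610e+00, -4.6352e+01,  1.9000e-02,
        1.0000e-02, -0.0000e+00]), 'ee_pos': array([0.281, 0.613, 0.231]), 'orientation': array([-3.14 ,  0.   ,  2.713]), 'ft_force': array([ 0.218,  0.006, -0.728]), 'wrist_torque': array([0.001, 0.047, 0.02 ]), 'gripper_width': np.float64(1.001)}
scene [[384.7, 0.0, 256.6], [0.0, 384.7, 190.7], [0.0, 0.0, 1.0]] [[[0.501, -0.865, -0.003], [-0.465, -0.267, -0.844], [0.73, 0.424, -0.536]], [-0.349, 0.297, 0.57]]
top [[441.7, 0.0, 260.0], [0.0, 441.7, 191.5], [0.0, 0.0, 1.0]] [[[0.022, -0.999, 0.031], [-0.989, -0.027, -0.146], [0.147, -0.027, -0.989]], [-0.105, 0.572, 1.073]]
wrist [[297.3, 0.0, 251.6], [0.0, 297.3, 195.5], [0.0, 0.0, 1.0]] [[[0.001, -0.96, -0.279, 0.07], [1.0, 0.001, 0.001, 0.0], [-0.0, -0.279, 0.96, -0.142], [0.0, 0.0, 0.0, 1.0]]]
```

View pics/scene0.png

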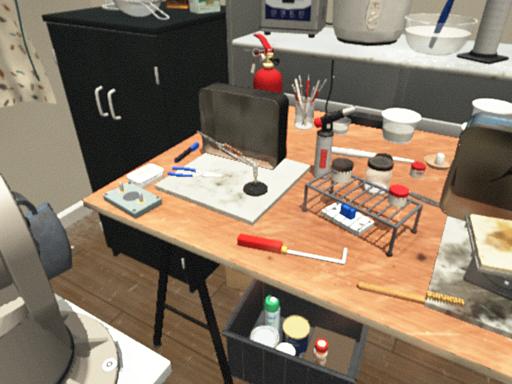

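View pics/top0.png

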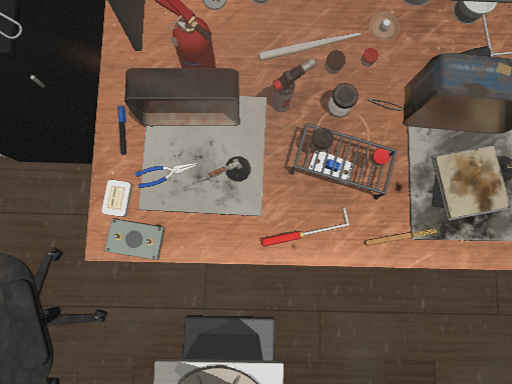

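View pics/wrist0.png

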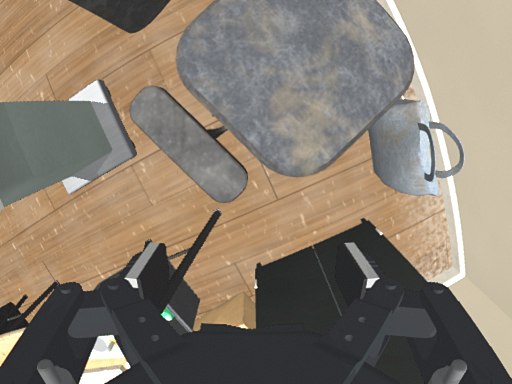

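```bash
cat > h.py <<'E'
import numpy as np,cv2,pickle
def load(n): return pickle.load(open(n,'rb'))
def cloud(d):
    K=d["intrinsics"];z=d["range_z"].astype(float)
    v,u=np.mgrid[:384,:512]
    P=np.stack([(u-K[0,2])/K[0,0]*z,(v-K[1,2])/K[1,1]*z,z],-1)
    W=(P-d["t"])@d["R"]
    W[z==0]=np.nan
    return W
def rayplane(d,uv,h):
    K=d["intrinsics"];uv=np.atleast_2d(uv).astype(float)
    r=np.c_[(uv[:,0]-K[0,2])/K[0,0],(uv[:,1]-K[1,2])/K[1,1],np.ones(len(uv))]@d["R"]
    C=-d["R"].T@d["t"]
    return C+r*((h-C[2])/r[:,2])[:,None]
def proj(d,X):
    p=np.atleast_2d(X)@d["R"].T+d["t"];q=p@d["intrinsics"].T
    return q[:,:2]/q[:,2:]
def crop(d,x0,y0,x1,y1,s,name):
    im=cv2.cvtColor(d["img"],cv2.COLOR_RGB2BGR)[y0:y1,x0:x1]
    cv2.imwrite(name,cv2.resize(im,None,fx=s,fy=s,interpolation=cv2.INTER_CUBIC))
E
python3 - <<'E'
from h import *
t=load('top0.pkl');s=load('scene0.pkl')
print(-t["R"].T@t["t"],-s["R"].T@s["t"])
crop(t,250,110,410,260,5,'pics/c1.png');crop(t,90,170,190,270,6,'pics/c2.png')
crop(s,280,130,440,270,5,'pics/c3.png')
for n,d in(('top',t),('scene',s)):
    W=cloud(d);hsv=cv2.cvtColor(d["img"],cv2.COLOR_RGB2HSV)
    red=((hsv[...,0]<8)|(hsv[...,0]>172))&(hsv[...,1]>160)&(hsv[...,2]>80)
    blue=(hsv[...,0]>100)&(hsv[...,0]<125)&(hsv[...,1]>150)&(hsv[...,2]>60)
    for nm,m in(('red',red),('blue',blue)):
        k,l,st,c=cv2.connectedComponentsWithStats(m.astype(np.uint8))
        for i in range(1,k):
            if st[i,4]>12:
                w=W[l==i];print(n,nm,st[i],c[i].round(1),np.nanmedian(w,0).round(3),np.nanmax(w[:,2]).round(3))
E
```

```text
[ 0.41044085 -0.06031091  1.14815806] [-0.10293439 -0.46484701  0.55572911]
top red [168   0  26  20 201] [181.2   8.6] [0.899 0.083 0.322] 0.333
top red [195  17  14  13  57] [201.3  22.8] [0.911 0.051 0.248] 0.259
top red [174  28  13  11  51] [179.2  32.7] [0.883 0.097 0.254] 0.258
top red [182  37  23  13 102] [193.2  42.6] [0.865 0.065 0.247] 0.257
top red [366  48  12   9  36] [371.6  50.8] [ 0.968 -0.381  0.035] 0.04
top red [274  80   8   8  29] [277.1  83.5] [ 0.809 -0.121  0.174] 0.178
top red [373 148  17  17 211] [380.5 155.9] [ 0.658 -0.378  0.116] 0.121
top red [261 231  39  15 291] [280.1 238.4] [ 0.459 -0.145  0.024] 0.03
top blue [118 106   8  16  88] [121.3 113.8] [0.777 0.28  0.015] 0.021
top blue [326 160   8   9  45] [329.5 163.3] [ 0.653 -0.268  0.041] 0.078
top blue [335 162   5   8  28] [337.  165.7] [ 0.647 -0.287  0.041] 0.047
top blue [136 166  27  10  94] [149.2 169.8] [0.627 0.195 0.026] 0.032
top blue [139 177  27  11  95] [151.8 182.9] [0.591 0.186 0.026] 0.032
scene red [255  35  16  18  93] [263.9  42.9] [0.902 0.092 0.325] 0.339
scene red [254  68  2
[... 316 characters left out ...]
[ 0.8   -0.151  0.063] 0.089
scene red [411 162  15   8 100] [418.  165.6] [ 0.946 -0.38   0.034] 0.037
scene red [390 184  19  14 206] [398.8 190.4] [ 0.65  -0.379  0.114] 0.118
scene red [237 234  46  20 544] [259.4 242.9] [ 0.452 -0.148  0.02 ] 0.026
scene red [315 338  13  15  97] [320.9 346.1] [ 0.707 -0.242 -0.586] -0.578
scene blue [438   0  15  23 130] [445.4  11.7] [ 1.05  -0.345  0.415] 0.443
scene blue [190 143   8   7  34] [193.9 146.4] [0.77  0.276 0.012] 0.016
scene blue [173 167  22   4  30] [184.3 168.6] [0.623 0.192 0.023] 0.026
scene blue [168 173  24   3  34] [178.4 174.3] [0.586 0.186 0.024] 0.026
scene blue [341 204  15  15 152] [347.7 211.1] [ 0.64  -0.28   0.031] 0.077
```

View pics/c1.png

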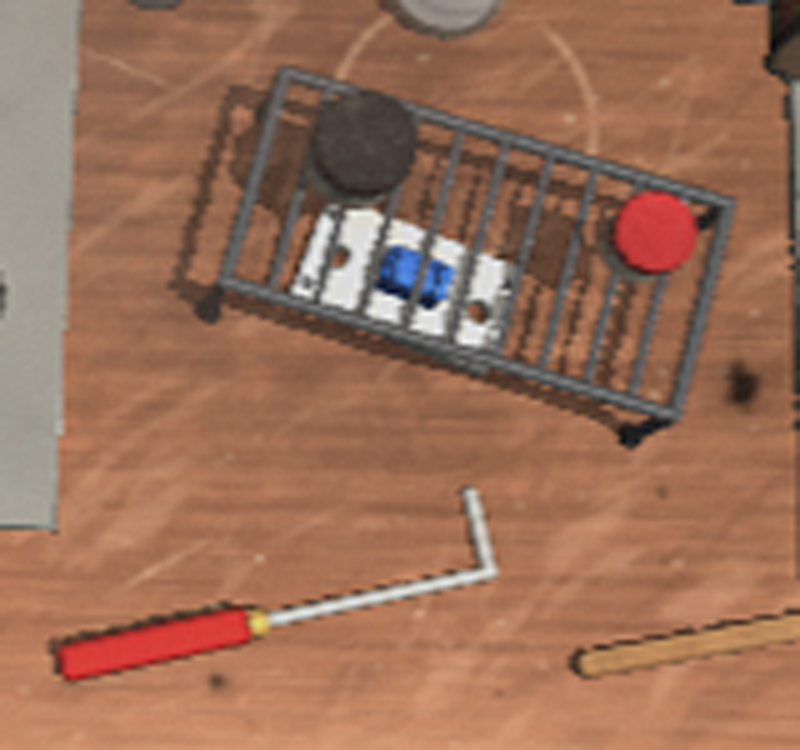

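View pics/c2.png

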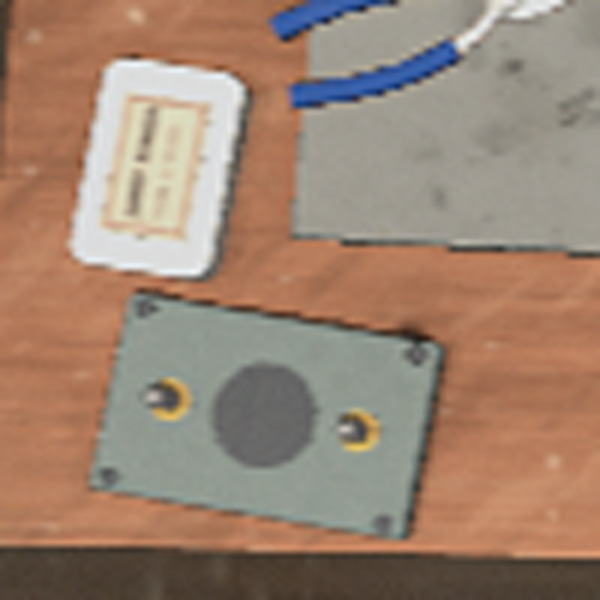

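View pics/c3.png

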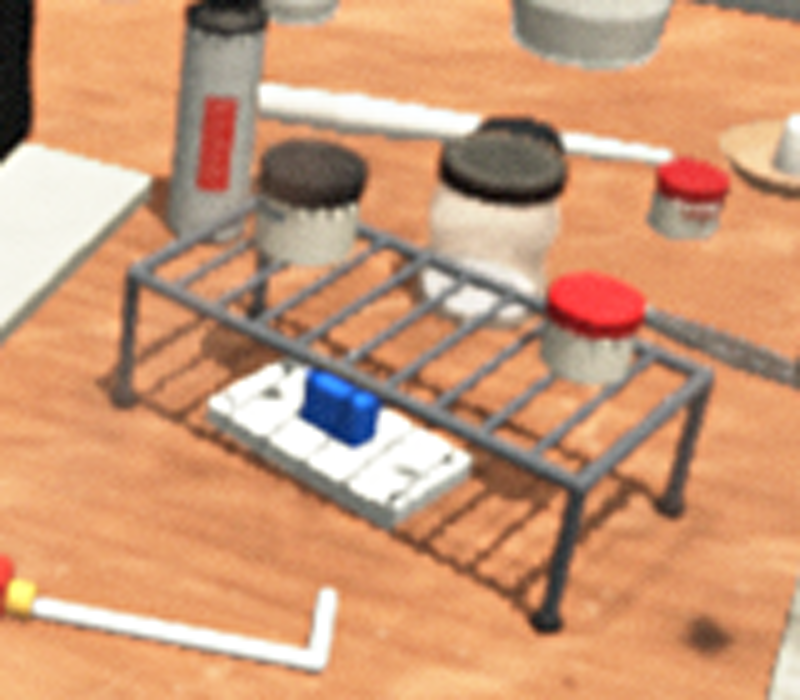

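```bash
python3 - <<'E'
from h import *
t=load('top0.pkl')
c1=lambda x,y:(250+x/5-.4,110+y/5-.4); c2=lambda x,y:(90+x/6-.4,170+y/6-.4)
def R(pts,h,n=None):
    p=rayplane(t,pts,h);print(n,p[:,:2].round(4).tolist());return p
# shelf top z=.08 corners: rearleft, frontleft, frontright, rearright
p=R([c1(287,73),c1(226,285),c1(676,413),c1(730,205)],.076,'shelf');print(p.mean(0))
yax=(p[0]+p[1]-p[2]-p[3]);print('yaw',np.arctan2(-yax[0],yax[1]),[np.linalg.norm(p[i]-p[(i+1)%4]) for i in range(4)])
# block top corners
b=R([c1(388,247),c1(452,268),c1(443,306),c1(380,283)],.042,'block');print(b.mean(0))
yax=b[0]+b[3]-b[1]-b[2];print('yaw',np.arctan2(-yax[0],yax[1]),[np.linalg.norm(b[i]-b[(i+1)%4]) for i in range(4)])
h=R([c1(340,257),c1(478,311)],.012,'holes');print(h.mean(0),np.linalg.norm(h[0]-h[1]),np.arctan2(-(h[0]-h[1])[0],(h[0]-h[1])[1]))
r=R([c1(275,619),c1(490,571),c1(470,490)],.006,'rod');d=r[1]-r[0];print('rod yaw',np.arctan2(d[1],d[0]),np.linalg.norm(r[2]-r[1]))
hd=R([c1(57,648),c1(245,607),c1(255,638),c1(66,679)],.024,'handle');print(hd.mean(0));d=hd[1]+hd[2]-hd[0]-hd[3];print(np.arctan2(d[1],d[0]))
# die
hsv=cv2.cvtColor(t["img"],cv2.COLOR_RGB2HSV)
q=R([c2(135,293),c2(442,343),c2(408,536),c2(93,487)],.020,'die');print(q.mean(0));yax=q[0]+q[3]-q[1]-q[2];print('yaw',np.arctan2(-yax[0],yax[1]),[np.linalg.norm(q[i]-q[(i+1)%4]) for i in range(4)])
pi=R([c2(170,399),c2(360,432)],.020,'pinbase');print(pi.mean(0),np.linalg.norm(pi[0]-pi[1]),np.arctan2(-(pi[0]-pi[1])[0],(pi[0]-pi[1])[1]))
W=cloud(t)
for uv in [(140,205),(150,195),(131,240),(115,240),(200,200),(300,170),(280,239)]:print(uv,W[uv[1],uv[0]].round(4))
# pots
for nm,u in(('flux',(322,138)),('paste',(381,156))):print(nm,W[u[1],u[0]].round(3))
E
```

```text
shelf [[0.7443, -0.2043], [0.6345, -0.1747], [0.5763, -0.3988], [0.6828, -0.4282]]
[ 0.65945937 -0.30147223  0.076     ]
yaw -0.261165543715463 [np.float64(0.11372721123899784), np.float64(0.2315232393478488), np.float64(0.11046901947994157), np.float64(0.23216930188819704)]
block [[0.6639, -0.2616], [0.6539, -0.2947], [0.6338, -0.29], [0.6449, -0.2575]]
[ 0.64912885 -0.27596152  0.042     ]
yaw -0.31244867078670846 [np.float64(0.03457306270530103), np.float64(0.020583998314630036), np.float64(0.03431502372794023), np.float64(0.019452305820062857)]
holes [[0.6647, -0.2416], [0.6377, -0.3147]]
[ 0.65119112 -0.27819512  0.012     ] 0.0779103875980501 -0.3530861465712966
rod [[0.4737, -0.2094], [0.5013, -0.3215], [0.5434, -0.3113]]
rod yaw -1.3293588156055438 0.04337228385427306
handle [[0.4554, -0.0964], [0.4784, -0.1917], [0.4628, -0.197], [0.4399, -0.1013]]
[ 0.45913414 -0.14658884  0.024     ]
-1.3347189088714269
die [[0.499, 0.282], [0.4811, 0.1521], [0.4002, 0.1618], [0.4175, 0.2936]]
[0.44944245 0.22238279 0.02      ]
yaw -0.1338070212649933 [np.float64(0.13117340292341992), np.float64(0.08145707411248534), np.float64(0.13293658290315602), np.float64(0.0823143967956579)]
pinbase [[0.4548, 0.2643], [0.4429, 0.1843]]
[0.44886523 0.22428737 0.02      ] 0.08090525046193137 -0.1477616720797407
(140, 205) [0.535 0.214 0.02 ]
(150, 195) [0.5621 0.1913 0.0151]
(131, 240) [0.4459 0.2319 0.0167]
(115, 240) [0.445  0.2719 0.0167]
(200, 200) [0.5526 0.0628 0.0143]
(300, 170) [ 0.6406 -0.1962  0.0047]
(280, 239) [ 0.457  -0.1445  0.0252]
flux [ 0.696 -0.234  0.124]
paste [ 0.658 -0.379  0.115]
```

```bash
cat > go.py <<'E'
import sys,numpy as np
from scipy.spatial.transform import Rotation as Ro
from plant import bot
# usage: go.py x,y,z,yaw ...   deltas all relative to current pose
s=bot.observe();p=s["ee_pos"];R=Ro.from_euler('xyz',s["orientation"])
print('t',round(float(s["clock"]),2),'p',p.round(4),'rpy',s["orientation"].round(4),'F',s["ft_force"].round(1),'M',s["wrist_torque"].round(2),'w',round(float(s["gripper_width"]),3),'q',s["joint_positions"].round(2))
for a in sys.argv[1:]:
    v=[float(c) for c in a.split(',')]
    G=Ro.from_euler('xyz',[np.pi,0,v[3]])
    rv=(R.inv()*G).as_rotvec();d=R.inv().apply(np.array(v[:3])-p)
    print(a,'->',rv.round(4).tolist(),d.round(4).tolist())
E
python3 go.py 0.50,0.15,0.23,2.2 .465,-.171,.12,1.81
```

```text
t 0.15 p [0.2805 0.6136 0.2307] rpy [-3.1406e+00  1.0000e-04  2.7128e+00] F [ 0.   0.1 -0. ] M [-0.02  0.01 -0.04] w 0.997 q [-1.29  0.43  0.07  1.61 -0.03  1.11 -0.07]
0.50,0.15,0.23,2.2 -> [-0.001, 0.0003, 0.5128] [-0.3924, -0.3304, 0.0011]
.465,-.171,.12,1.81 -> [-0.0009, 0.0005, 0.9028] [-0.494, -0.6367, 0.1114]
```

Call:
{"fn": "step_arm", "kwargs": {"series": [[0,0,0.51,-0.392,-0.33,0,1],[0,0,0.51,-0.392,-0.33,0,1],[0,0,0.51,-0.392,-0.33,0,1],[0,0,0.51,-0.392,-0.33,0,1],[0,0,0.51,-0.392,-0.33,0,1],[0,0,0.51,-0.392,-0.33,0,1],[0,0,0.51,-0.392,-0.33,0,1],[0,0,0.51,-0.392,-0.33,0,1],[0,0,0.51,-0.392,-0.33,0,1],[0,0,0.51,-0.392,-0.33,0,1]]}}

```text
clock: 0.98
ee_pos: [0.4593, 0.2353, 0.2314]
orientation: [3.141, -0.0, 2.203]
ft_force: [0.9, -0.4, 0.7]
gripper_width: 1.001
```

```bash
python3 go.py 0.48,0.05,0.2,2.0 .465,-.171,.12,1.81
```

```text
t 0.98 p [0.4593 0.2353 0.2314] rpy [ 3.1414e+00 -2.0000e-04  2.2029e+00] F [ 0.9 -0.4  0.7] M [ 0.03 -0.09 -0.03] w 1.001 q [-0.91  0.17  0.35  1.97 -0.07  1.01  0.1 ]
0.48,0.05,0.2,2.0 -> [0.0001, -0.0002, 0.2029] [-0.1617, -0.0928, 0.0313]
.465,-.171,.12,1.81 -> [0.0001, -0.0002, 0.3929] [-0.3312, -0.2355, 0.1113]
```

Call:
{"fn": "step_arm", "kwargs": {"series": [[0,0,0.2,-0.162,-0.093,0.03,0.5],[0,0,0.2,-0.162,-0.093,0.03,0.5],[0,0,0.2,-0.162,-0.093,0.03,0.5],[0,0,0.3,-0.331,-0.235,0.11,0.5],[0,0,0.39,-0.331,-0.235,0.11,0.5],[0,0,0.39,-0.331,-0.235,0.11,0.5],[0,0,0.39,-0.331,-0.235,0.11,0.5],[0,0,0.39,-0.331,-0.235,0.11,0.5],[0,0,0.39,-0.331,-0.235,0.11,0.5],[0,0,0.39,-0.331,-0.235,0.11,0.5]]}}

```text
clock: 1.82
ee_pos: [0.4646, -0.165, 0.1225]
orientation: [3.141, 0.0, 1.813]
ft_force: [0.8, 0.6, -0.2]
gripper_width: 0.499
```

Call:
{"fn": "step_arm", "kwargs": {"series": [[0,0,0,0,0,0,0.45],[0,0,0,0,0,0,0.45]]}}

```text
clock: 1.98
ee_pos: [0.4639, -0.1658, 0.1224]
orientation: [-3.14, 0.0, 1.808]
ft_force: [-0.3, 0.1, 0.7]
gripper_width: 0.449
```

```bash
cat >> h.py <<'E'
from scipy.spatial.transform import Rotation as Ro
def wrist(bot,name=None):
    s=bot.observe();d=bot.snapshot("wrist");T=np.eye(4);T[:3,:3]=Ro.from_euler('xyz',s["orientation"]).as_matrix();T[:3,3]=s["ee_pos"]
    d["T"]=T@d["mount"]
    if name: cv2.imwrite(name,cv2.cvtColor(d["img"],cv2.COLOR_RGB2BGR))
    return d
def wray(d,uv,h):
    K=d["intrinsics"];uv=np.atleast_2d(uv).astype(float);a=(uv-K[:2,2])/K[0,0];r=np.linalg.norm(a,axis=1)
    v=np.c_[a*(np.sin(r)/np.maximum(r,1e-9))[:,None],np.cos(r)]@d["T"][:3,:3].T
    C=d["T"][:3,3];return C+v*((h-C[2])/v[:,2])[:,None]
def top(bot,name):
    d=bot.snapshot("top");pickle.dump(d,open(name+'.pkl','wb'));cv2.imwrite(f'pics/{name}.png',cv2.cvtColor(d["img"],cv2.COLOR_RGB2BGR));return d
E
python3 - <<'E'
from h import *
from plant import bot
d=wrist(bot,'pics/w1.png');pickle.dump(d,open('w1.pkl','wb'));top(bot,'top1');print(d["T"].round(3))
E
python3 go.py .465,-.171,.003,1.81
```

```text
[[ 0.972  0.227  0.064  0.448]
 [ 0.236 -0.933 -0.272 -0.097]
 [-0.002  0.279 -0.96   0.264]
 [ 0.     0.     0.     1.   ]]
t 2.08 p [ 0.465  -0.1629  0.123 ] rpy [-3.1412e+00 -2.0000e-04  1.8127e+00] F [0.7 1.3 0.6] M [-0.    0.05 -0.02] w 0.452 q [-0.3   0.31  0.6   2.14 -0.25  0.77  0.7 ]
.465,-.171,.003,1.81 -> [-0.0004, -0.0002, 0.0027] [-0.0079, -0.0019, 0.12]
```

View pics/w1.png

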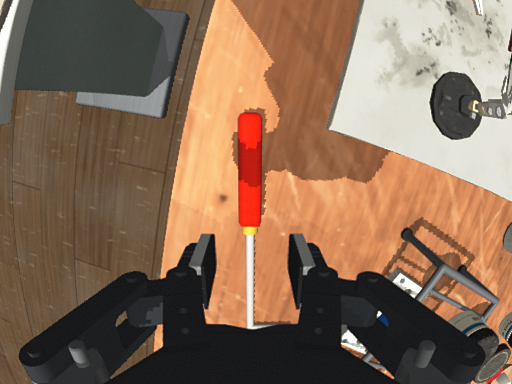

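View pics/top1.png

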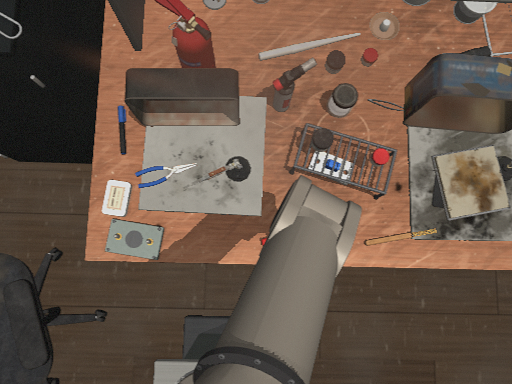

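```bash
python3 - <<'E'
from h import *
d=load('w1.pkl')
p=wray(d,[(239,118),(261,118),(260,224),(240,224)],.024);print(p.round(4),p.mean(0))
x=p[2]+p[3]-p[0]-p[1];print(np.arctan2(x[1],x[0]))
p=wray(d,[(250,240),(250,320)],.006);x=p[1]-p[0];print(p,np.arctan2(x[1],x[0]))
E
```

```text
[[ 0.4396 -0.1045  0.024 ]
 [ 0.4567 -0.1004  0.024 ]
 [ 0.4777 -0.1881  0.024 ]
 [ 0.4609 -0.1922  0.024 ]] [ 0.45872554 -0.14628844  0.024     ]
-1.3339874279409831
[[ 0.47471554 -0.2131005   0.006     ]
 [ 0.49780134 -0.30925893  0.006     ]] -1.3351748659403175
```

Call:
{"fn": "step_arm", "kwargs": {"series": [[0,0,0,-0.006,-0.001,0.03,0.45],[0,0,0,-0.006,-0.001,0.06,0.45],[0,0,0,-0.006,-0.001,0.09,0.45],[0,0,0,-0.006,-0.001,0.105,0.45],[0,0,0,-0.006,-0.001,0.113,0.45],[0,0,0,-0.006,-0.001,0.118,0.45],[0,0,0,-0.006,-0.001,0.118,0.45],[0,0,0,-0.006,-0.001,0.118,0.45]]}}

```text
clock: 2.75
ee_pos: [0.4662, -0.1689, 0.0059]
orientation: [3.14, 0.0, 1.814]
ft_force: [0.1, -0.1, 0.4]
gripper_width: 0.451
```

Call:
{"fn": "step_arm", "kwargs": {"series": [[0,0,0,0,0,0,0.1],[0,0,0,0,0,0,0.1],[0,0,0,0,0,0,0.1],[0,0,0,0,0,0,0.1],[0,0,0,0,0,0,0.1],[0,0,0,0,0,0,0.1],[0,0,0,0,0,0,0.1],[0,0,0,0,0,0,0.1]], "squeeze": 70}}

```text
clock: 3.42
ee_pos: [0.4662, -0.1692, 0.0063]
orientation: [3.14, 0.0, 1.813]
ft_force: [-2.6, 1.8, 14.4]
gripper_width: 0.218
```

```bash
python3 go.py .465,-.171,.026,1.81
```

```text
t 3.42 p [ 0.4662 -0.1692  0.0063] rpy [3.1398e+00 2.0000e-04 1.8131e+00] F [-2.6  1.8 14.4] M [0.34 0.65 0.16] w 0.218 q [-0.15  0.52  0.45  2.18 -0.45  0.52  0.88]
.465,-.171,.026,1.81 -> [0.0018, 0.0002, 0.0031] [-0.0015, -0.0016, -0.0197]
```

Call:
{"fn": "step_arm", "kwargs": {"series": [[0,0,0,0,0,-0.01,0.1],[0,0,0,0,0,-0.023,0.1],[0,0,0,0,0,-0.023,0.1]]}}

```text
clock: 3.67
ee_pos: [0.4665, -0.1697, 0.0304]
orientation: [3.139, 0.001, 1.812]
ft_force: [0.6, -1.3, 0.3]
gripper_width: 0.214
```

```bash
python3 go.py .393,-.268,.029,2.817
```

```text
t 3.67 p [ 0.4665 -0.1697  0.0304] rpy [3.1390e+00 1.0000e-03 1.8124e+00] F [ 0.6 -1.3  0.3] M [-0.   -0.07 -0.03] w 0.214 q [-0.18  0.48  0.49  2.18 -0.41  0.57  0.85]
.393,-.268,.029,2.817 -> [0.0019, 0.0022, -1.0046] [-0.0779, -0.0949, 0.0013]
```

Call:
{"fn": "step_arm", "kwargs": {"series": [[0.002,0.002,-0.1,-0.02,-0.025,0.001,0.1],[0.002,0.002,-0.2,-0.04,-0.05,0.001,0.1],[0.002,0.002,-0.3,-0.06,-0.075,0.001,0.1],[0.002,0.002,-0.4,-0.078,-0.095,0.001,0.1],[0.002,0.002,-0.5,-0.078,-0.095,0.001,0.1],[0.002,0.002,-0.6,-0.078,-0.095,0.001,0.1],[0.002,0.002,-0.7,-0.078,-0.095,0.001,0.1],[0.002,0.002,-0.8,-0.078,-0.095,0.001,0.1],[0.002,0.002,-0.9,-0.078,-0.095,0.001,0.1],[0.002,0.002,-1.0,-0.078,-0.095,0.001,0.1]]}}

```text
clock: 4.5
ee_pos: [0.392, -0.2679, 0.0274]
orientation: [-3.141, -0.002, 2.818]
ft_force: [-0.6, -0.3, -0.7]
gripper_width: 0.216
```

Call:
{"fn": "step_arm", "kwargs": {"series": [[0,0,0,0,0,0,0.1],[0,0,0,0,0,0,0.1]]}}

```text
clock: 4.67
ee_pos: [0.392, -0.2679, 0.0273]
orientation: [-3.141, -0.002, 2.809]
ft_force: [0.0, 0.1, -2.1]
gripper_width: 0.218
```

```bash
python3 - <<'E'
from h import *
from plant import bot
d=wrist(bot,'pics/w2.png');pickle.dump(d,open('w2.pkl','wb'));t=top(bot,'top2')
s=bot.snapshot('scene');pickle.dump(s,open('scene2.pkl','wb'))
crop(s,250,110,450,300,4,'pics/s2.png')
E
python3 go.py .505,-.305,.029,2.817
```

```text
t 4.82 p [ 0.392  -0.2678  0.0272] rpy [-3.1407e+00 -2.5000e-03  2.8101e+00] F [-0.5  0.3 -0.8] M [-0.02 -0.03  0.02] w 0.21 q [ 0.28  0.42  0.22  2.21 -0.17  0.53  1.87]
.505,-.305,.029,2.817 -> [-0.0009, -0.0025, -0.0069] [-0.119, 0.0016, -0.0021]
```

View pics/s2.png

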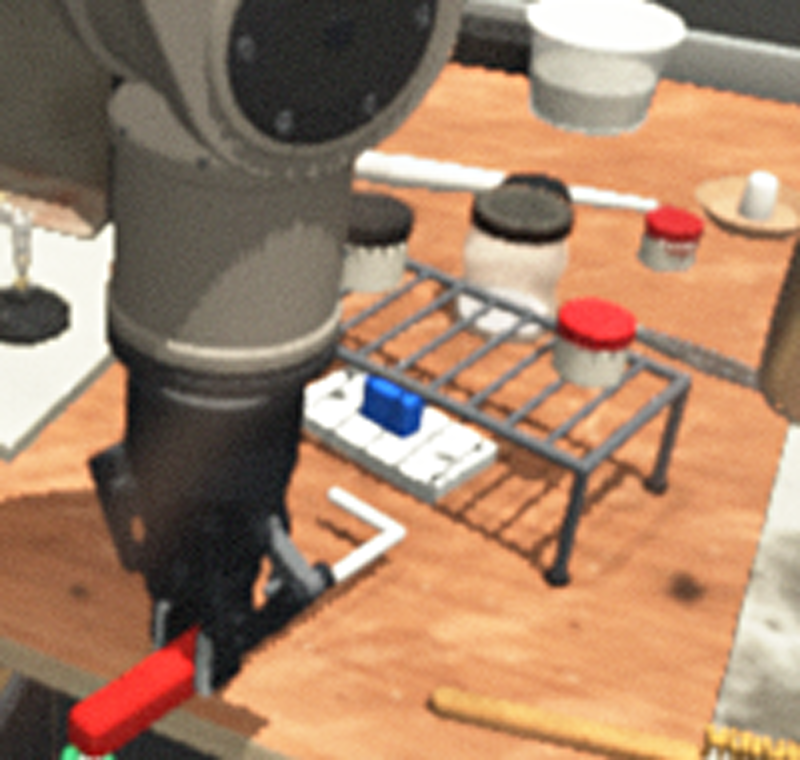

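View pics/top2.png

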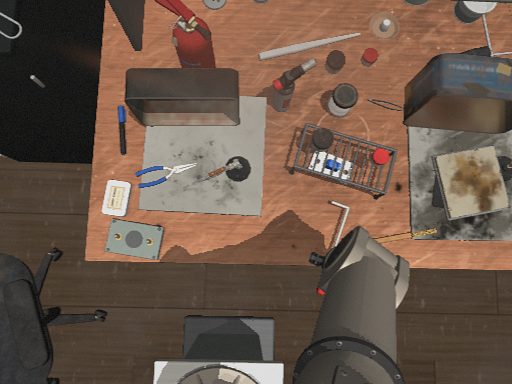

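View pics/w2.png

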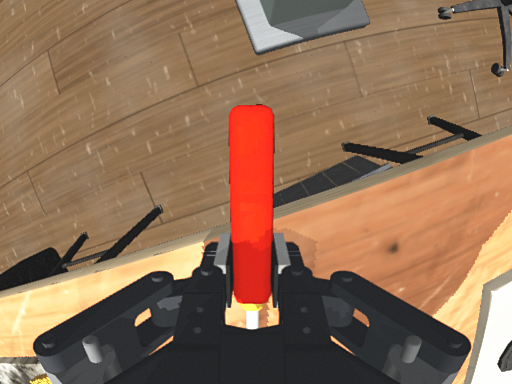

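```bash
python3 - <<'E'
from h import *
t=load('top2.pkl');crop(t,300,130,400,230,6,'pics/c4.png')
s=load('scene2.pkl')
# triangulate corner & tip
def tri(a,b):
    o=[];D=[]
    for d,uv in((t,a),(s,b)):
        C=-d["R"].T@d["t"];r=rayplane(d,uv,0.)[0]-C;r/=np.linalg.norm(r);o.append(C);D.append(r)
    A=sum(np.eye(3)-np.outer(r,r) for r in D);B=sum((np.eye(3)-np.outer(r,r))@c for r,c in zip(D,o));return np.linalg.solve(A,B)
f=lambda x,y:(250+x/4-.4,110+y/4-.4)
for uv,sc in(((347.5,206),f(400,531)),((332.5,203.5),f(333,494))):print(tri(uv,sc).round(4))
E
```

```text
[ 0.5459 -0.3177  0.021 ]
[ 0.5506 -0.2776  0.0269]
```

View pics/c4.png

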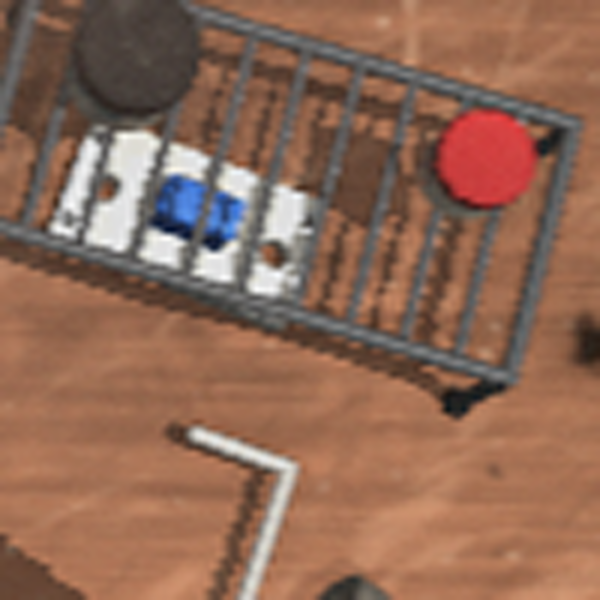

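Call:
{"fn": "step_arm", "kwargs": {"series": [[0,-0.0025,-0.007,-0.015,-0.003,-0.002,0.1],[0,-0.0025,-0.007,-0.035,-0.003,-0.002,0.1],[0,-0.0025,-0.007,-0.055,-0.003,-0.002,0.1],[0,-0.0025,-0.007,-0.075,-0.003,-0.002,0.1],[0,-0.0025,-0.007,-0.095,-0.003,-0.002,0.1],[0,-0.0025,-0.007,-0.11,-0.003,-0.002,0.1],[0,-0.0025,-0.007,-0.119,-0.003,-0.002,0.1],[0,-0.0025,-0.007,-0.119,-0.003,-0.002,0.1],[0,-0.0025,-0.007,-0.119,-0.003,-0.002,0.1]]}}

```text
clock: 5.57
ee_pos: [0.503, -0.3088, 0.0284]
orientation: [-3.141, -0.001, 2.819]
ft_force: [-0.9, -0.3, -1.2]
gripper_width: 0.214
```

```bash
python3 - <<'E'
from h import *
from plant import bot
t=top(bot,'top3');crop(t,300,130,400,230,6,'pics/c5.png')
s=bot.snapshot('scene');crop(s,250,110,450,300,4,'pics/s3.png')
E
python3 go.py .519,-.262,.029,2.817
```

```text
t 5.67 p [ 0.5025 -0.3088  0.0286] rpy [-3.1408e+00 -1.1000e-03  2.8190e+00] F [ 0.3 -0.9 -1.3] M [-0.01  0.01 -0.06] w 0.222 q [ 0.28  0.55  0.21  1.96 -0.18  0.65  1.85]
.519,-.262,.029,2.817 -> [-0.0008, -0.0011, 0.002] [-0.0008, 0.0496, -0.0004]
```

View pics/c5.png

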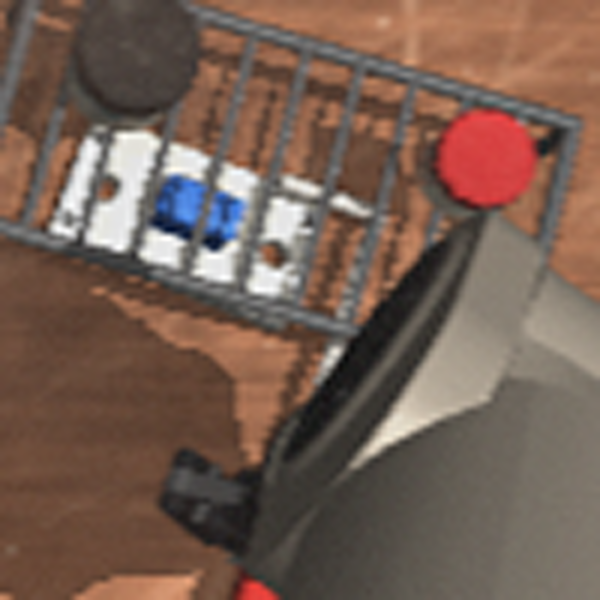

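View pics/s3.png

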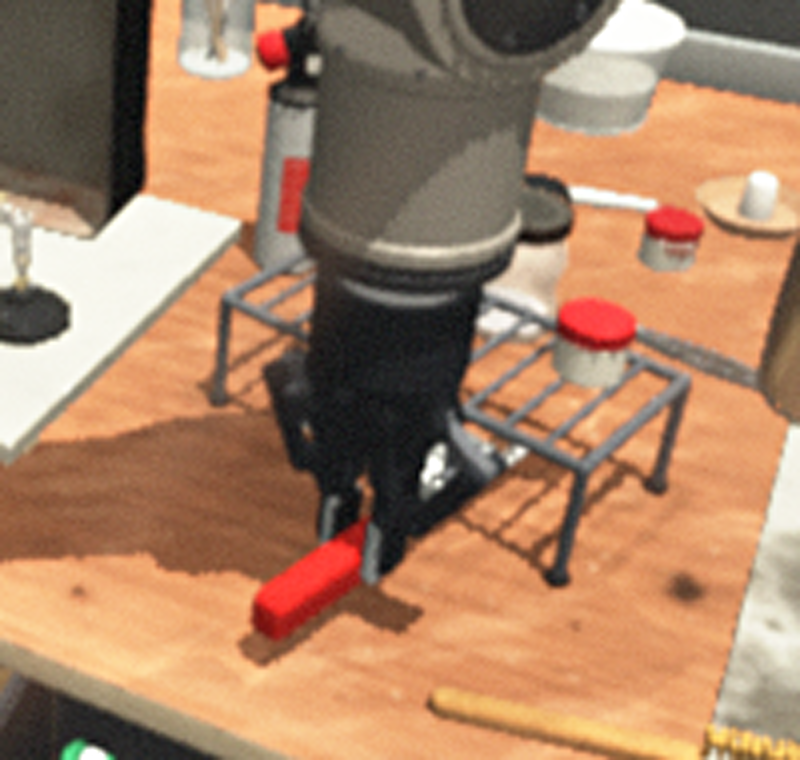

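Call:
{"fn": "step_arm", "kwargs": {"series": [[0,0,0.002,0,0.015,0,0.1],[0,0,0.002,0,0.03,0,0.1],[0,0,0.002,0,0.04,0,0.1],[0,0,0.002,0,0.047,0,0.1],[0,0,0.002,0,0.047,0,0.1],[0,0,0.002,0,0.047,0,0.1]]}}

```text
clock: 6.17
ee_pos: [0.5183, -0.2645, 0.0288]
orientation: [-3.141, -0.0, 2.818]
ft_force: [-0.3, -0.5, -1.9]
gripper_width: 0.216
```

```bash
python3 - <<'E'
from h import *
from plant import bot
t=top(bot,'top4');crop(t,300,130,400,230,6,'pics/c6.png')
E
python3 go.py .383,-.217,.029,2.817
```

```text
t 6.22 p [ 0.5181 -0.265   0.0288] rpy [-3.1404e+00 -1.0000e-04  2.8174e+00] F [-0.5 -0.4 -1.5] M [-0.01 -0.03  0.03] w 0.215 q [ 0.19  0.54  0.21  1.97 -0.18  0.64  1.77]
.383,-.217,.029,2.817 -> [-0.0012, -0.0001, 0.0004] [0.1434, 0.0025, -0.0002]
```

View pics/c6.png

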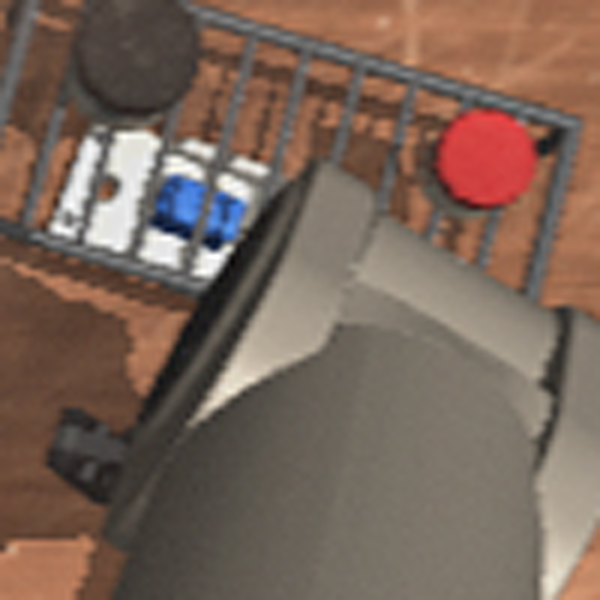

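Call:
{"fn": "step_arm", "kwargs": {"series": [[0,0,0,0.006,0,0,0.1],[0,0,0,0.012,0,0,0.1],[0,0,0,0.018,0,0,0.1],[0,0,0,0.026,0,0,0.1],[0,0,0,0.034,0,0,0.1],[0,0,0,0.042,0,0,0.1],[0,0,0,0.05,0,0,0.1],[0,0,0,0.058,0,0,0.1],[0,0,0,0.066,0,0,0.1],[0,0,0,0.07,0,0,0.1]]}}

```text
clock: 7.05
ee_pos: [0.4508, -0.2418, 0.0287]
orientation: [-3.141, -0.001, 2.818]
ft_force: [1.2, -1.0, -1.7]
gripper_width: 0.217
```

```bash
python3 - <<'E'
from h import *
from plant import bot
t=top(bot,'top5');crop(t,280,130,400,230,6,'pics/c7.png')
s=bot.snapshot('scene');crop(s,250,110,450,300,4,'pics/s5.png')
E
python3 go.py .383,-.217,.029,2.817
```

```text
t 7.15 p [ 0.4512 -0.2419  0.0287] rpy [-3.1409e+00 -9.0000e-04  2.8176e+00] F [ 0.4  0.3 -1.9] M [-0.02 -0.   -0.07] w 0.214 q [ 0.19  0.46  0.21  2.13 -0.17  0.57  1.78]
.383,-.217,.029,2.817 -> [-0.0007, -0.0009, 0.0006] [0.0726, 0.0019, -0.0002]
```

View pics/c7.png

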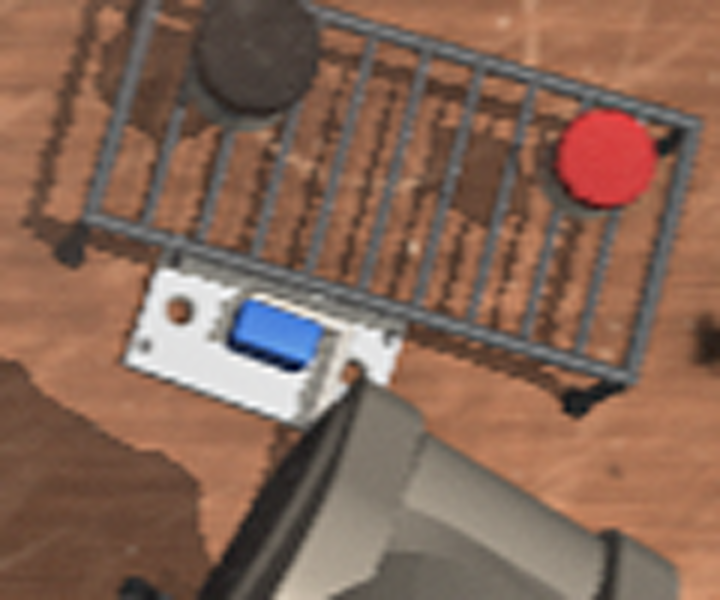

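View pics/s5.png

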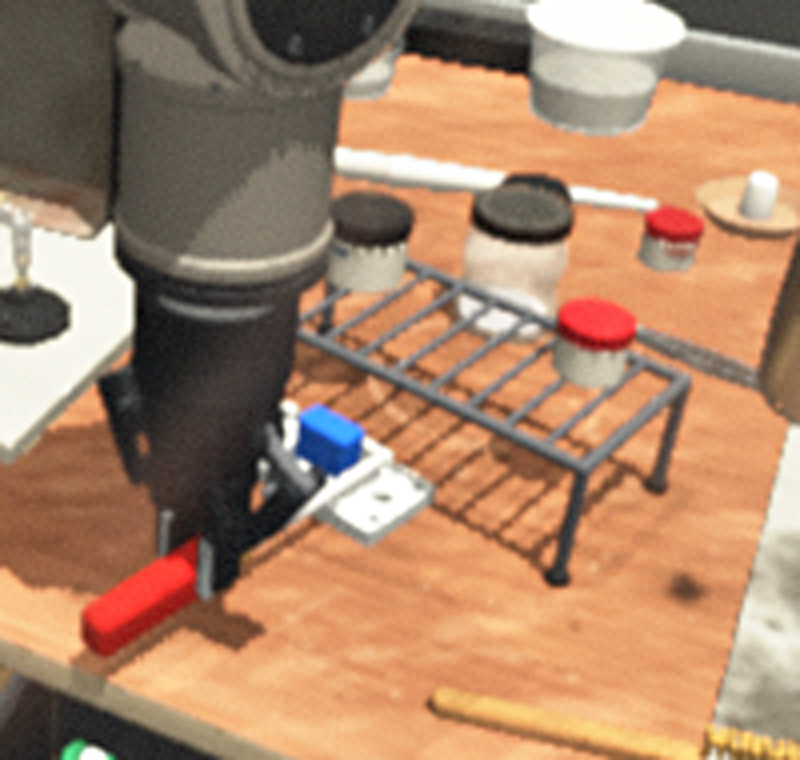

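Works well. Continue the drag.

Call:
{"fn": "step_arm", "kwargs": {"series": [[0,0,0,0.008,0,0,0.1],[0,0,0,0.016,0,0,0.1],[0,0,0,0.024,0,0,0.1],[0,0,0,0.032,0,0,0.1],[0,0,0,0.04,0,0,0.1],[0,0,0,0.048,0,0,0.1],[0,0,0,0.056,0,0,0.1],[0,0,0,0.064,0,0,0.1],[0,0,0,0.072,0,0,0.1],[0,0,0,0.076,0,0,0.1]]}}

```text
clock: 7.98
ee_pos: [0.3787, -0.2176, 0.0287]
orientation: [-3.141, -0.001, 2.818]
ft_force: [2.1, -0.7, -1.6]
gripper_width: 0.213
```

```bash
python3 - <<'E'
from h import *
from plant import bot
t=top(bot,'top6');crop(t,250,130,400,250,5,'pics/c8.png')
E
python3 go.py
```

```text
t 8.03 p [ 0.3784 -0.2175  0.0287] rpy [-3.1410e+00 -1.2000e-03  2.8175e+00] F [-1.4  0.7 -2.6] M [-0.01  0.08  0.02] w 0.214 q [ 0.19  0.37  0.22  2.29 -0.16  0.49  1.78]
```

View pics/c8.png

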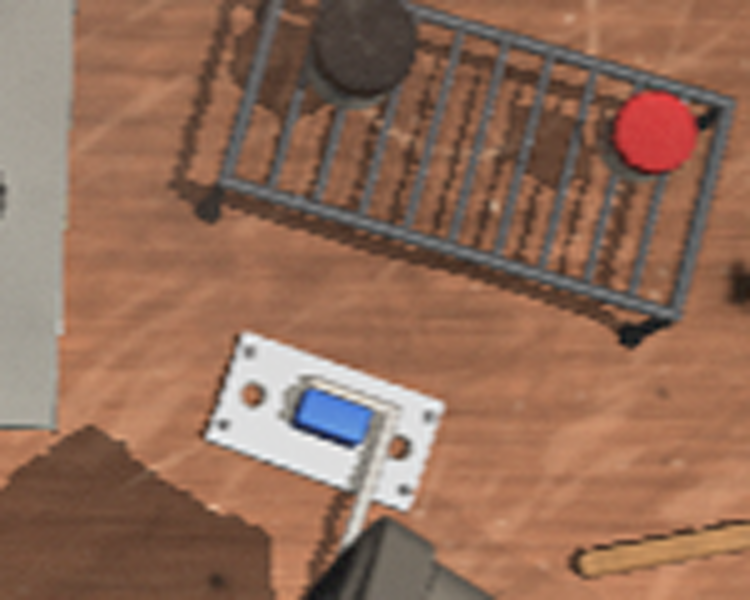

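```bash
python3 - <<'E'
from h import *
t=load('top0.pkl');print(rayplane(t,[(262,215),(140,209)],.012).round(3))
t=load('top6.pkl');c=lambda x,y:(250+x/5-.4,130+y/5-.4)
print(rayplane(t,[c(243,333),c(443,403),c(410,508),c(207,437)],.012).round(3))
E
python3 go.py .45,.0265,.09,1.571
```

```text
[[ 0.518 -0.098  0.012]
 [ 0.526  0.215  0.012]]
[[ 0.57  -0.191  0.012]
 [ 0.536 -0.296  0.012]
 [ 0.481 -0.279  0.012]
 [ 0.515 -0.173  0.012]]
t 8.03 p [ 0.3784 -0.2175  0.0287] rpy [-3.1410e+00 -1.2000e-03  2.8175e+00] F [-1.4  0.7 -2.6] M [-0.01  0.08  0.02] w 0.214 q [ 0.19  0.37  0.22  2.29 -0.16  0.49  1.78]
.45,.0265,.09,1.571 -> [-0.0013, -0.0007, 1.2465] [0.0099, 0.254, -0.0615]
```

Call:
{"fn": "step_arm", "kwargs": {"series": [[0,0,0,-0.008,0,0,0.1],[0,0,0,-0.008,0,-0.02,0.1],[0,0,0,-0.008,0,-0.04,0.1],[0,0,0,-0.008,0,-0.07,0.1],[0,0,0,-0.008,0,-0.07,0.1]]}}

```text
clock: 8.45
ee_pos: [0.3902, -0.2217, 0.1026]
orientation: [-3.141, 0.005, 2.817]
ft_force: [2.0, -1.2, -1.2]
gripper_width: 0.217
```

```bash
python3 go.py .45,.0265,.06,1.571
```

```text
t 8.45 p [ 0.3902 -0.2217  0.1026] rpy [-3.1407  0.0048  2.8174] F [ 2.  -1.2 -1.2] M [-0.09 -0.13  0.03] w 0.217 q [ 0.14  0.24  0.27  2.23 -0.1   0.68  1.72]
.45,.0265,.06,1.571 -> [0.0023, 0.0047, 1.2464] [0.0225, 0.2544, 0.0423]
```

Call:
{"fn": "step_arm", "kwargs": {"series": [[0,0,0.125,0.002,0.02,0,0.1],[0,0,0.25,0.004,0.045,0,0.1],[0,0,0.375,0.006,0.07,0,0.1],[0,0,0.5,0.008,0.1,0,0.1],[0,0,0.625,0.01,0.125,0,0.1],[0,0,0.75,0.012,0.15,0,0.1],[0,0,0.875,0.015,0.18,0,0.1],[0,0,1.0,0.018,0.21,0,0.1],[0,0,1.125,0.02,0.235,0,0.1],[0.002,0.004,1.246,0.0225,0.254,0.02,0.1]]}}

```text
clock: 9.28
ee_pos: [0.4501, 0.0306, 0.0804]
orientation: [3.14, -0.002, 1.621]
ft_force: [1.4, 0.3, -1.6]
gripper_width: 0.221
```

Call:
{"fn": "step_arm", "kwargs": {"series": [[0,0,0,0,0,0,0.1],[0,0,0,0,0,0,0.1]]}}

```text
clock: 9.45
ee_pos: [0.4471, 0.0284, 0.0776]
orientation: [-3.137, 0.0, 1.628]
ft_force: [-0.0, 0.3, -0.6]
gripper_width: 0.215
```

```bash
python3 - <<'E'
from h import *
from plant import bot
t=top(bot,'top7');crop(t,190,170,340,270,5,'pics/c9.png')
E
python3 go.py .45,.0265,.007,1.571
```

```text
t 9.5 p [0.4472 0.0274 0.0781] rpy [-3.1374e+00  1.0000e-04  1.6278e+00] F [-0.4 -0.3 -1. ] M [-0.03 -0.04  0.  ] w 0.212 q [-0.51  0.29  0.35  2.25 -0.17  0.63  0.02]
.45,.0265,.007,1.571 -> [-0.0041, 0.0002, 0.0568] [-0.0011, 0.003, 0.0711]
```

View pics/c9.png

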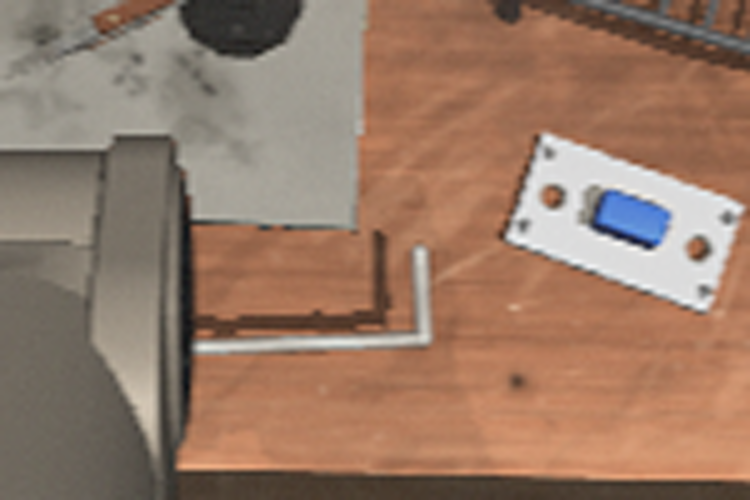

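Call:
{"fn": "step_arm", "kwargs": {"series": [[-0.004,0,0,0,0,0.025,0.1],[-0.004,0,0,0,0,0.045,0.1],[-0.004,0,0,0,0,0.058,0.1],[-0.004,0,0,0,0,0.066,0.1],[-0.004,0,0,0,0,0.07,0.1],[-0.004,0,0,0,0,0.07,0.1]]}}

```text
clock: 10.0
ee_pos: [0.4469, 0.0268, 0.0083]
orientation: [3.141, -0.001, 1.625]
ft_force: [-0.3, 0.4, -1.0]
gripper_width: 0.213
```

```bash
python3 go.py
```

```text
t 10.0 p [0.4469 0.0268 0.0083] rpy [ 3.1411e+00 -5.0000e-04  1.6247e+00] F [-0.3  0.4 -1. ] M [-0.02  0.02 -0.04] w 0.213 q [-0.44  0.43  0.28  2.28 -0.26  0.46  0.11]
```

Down another 2 mm, open, and retreat.

Call:
{"fn": "step_arm", "kwargs": {"series": [[0,0,0,0,0,0.001,0.1],[0,0,0,0,0,0.002,0.1],[0,0,0,0,0,0.002,0.1]]}}

```text
clock: 10.25
ee_pos: [0.4473, 0.0275, 0.007]
orientation: [3.14, -0.001, 1.625]
ft_force: [-0.2, -0.7, -2.1]
gripper_width: 0.215
```

Call:
{"fn": "step_arm", "kwargs": {"series": [[0,0,0,0,0,0,0.3],[0,0,0,0,0,0,0.45],[0,0,0,0,0,0,0.45],[0,0,0,0,0,0,0.45]]}}

```text
clock: 10.58
ee_pos: [0.4471, 0.0276, 0.0067]
orientation: [3.14, -0.001, 1.625]
ft_force: [0.6, 0.3, -0.7]
gripper_width: 0.447
```

Call:
{"fn": "step_arm", "kwargs": {"series": [[0,0,0,0,0,-0.01,0.45],[0,0,0,0,0,-0.03,0.45],[0,0,0,0,0,-0.06,0.45],[0,0,0,0,0,-0.1,0.6],[0,0,0,0,0,-0.14,0.6],[0,0,0,0,0,-0.14,0.6]]}}

```text
clock: 11.08
ee_pos: [0.4497, 0.0275, 0.1533]
orientation: [3.132, -0.003, 1.624]
ft_force: [2.6, -0.4, 1.7]
gripper_width: 0.602
```

```bash
python3 - <<'E'
from h import *
from plant import bot
d=wrist(bot,'pics/w8.png')
t=top(bot,'top8');crop(t,260,170,350,250,8,'pics/c10.png')
s=bot.snapshot('scene');crop(s,200,130,400,280,4,'pics/s8.png')
E
python3 go.py
```

```text
t 11.23 p [0.4468 0.0276 0.1473] rpy [ 3.1392e+00 -1.6000e-03  1.6253e+00] F [-0.2  0.1 -0.4] M [-0.04  0.07 -0.01] w 0.601 q [-0.57  0.16  0.4   2.2  -0.09  0.79 -0.05]
```

View pics/w8.png

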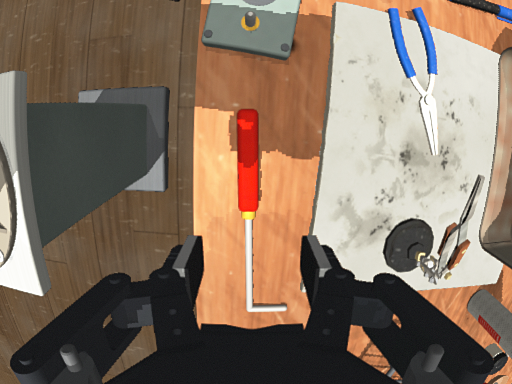

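View pics/c10.png

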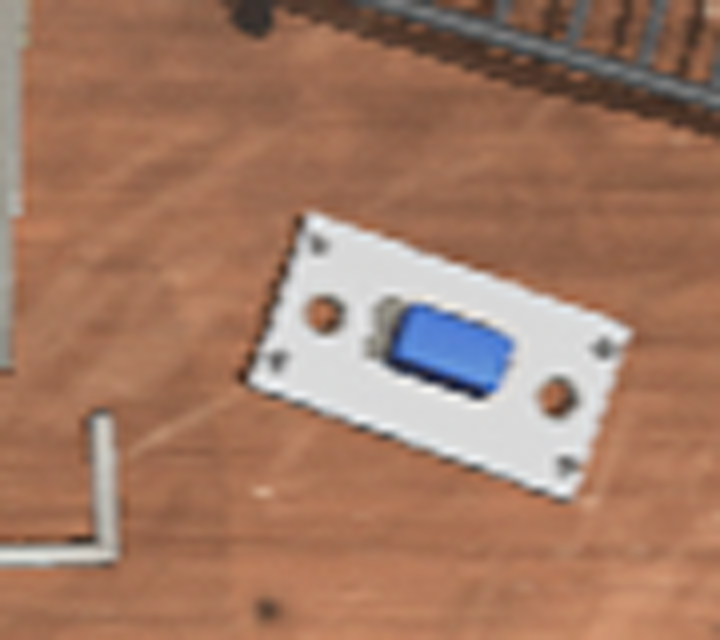

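```bash
python3 - <<'E'
from h import *
t=load('top8.pkl');c=lambda x,y:(260+x/8-.4,170+y/8-.4)
p=rayplane(t,[c(306,212),c(632,330),c(573,500),c(247,382)],.012);print(p.mean(0).round(4),[np.linalg.norm(p[i]-p[(i+1)%4]).round(3) for i in range(4)]);y=p[0]+p[3]-p[1]-p[2];print('yaw',np.arctan2(-y[0],y[1]))
h=rayplane(t,[c(325,314),c(558,398)],.012);print(h.round(4),h.mean(0));y=h[0]-h[1];print(np.arctan2(-y[0],y[1]))
# blue mask top
hsv=cv2.cvtColor(t["img"],cv2.COLOR_RGB2HSV);m=((hsv[...,0]>100)&(hsv[...,0]<125)&(hsv[...,1]>130)).astype(np.uint8);m[:, :260]=0
cs,_=cv2.findContours(m,0,1);cn=max(cs,key=cv2.contourArea);r=cv2.minAreaRect(cn);print(r);print(rayplane(t,[r[0]],.04).round(4))
E
python3 go.py .525,-.235,.1,1.24
```

```text
[ 0.524  -0.2341  0.012 ] [np.float64(0.112), np.float64(0.059), np.float64(0.112), np.float64(0.059)]
yaw -0.32412053997283546
[[ 0.5366 -0.1968  0.012 ]
 [ 0.5112 -0.2727  0.012 ]] [ 0.52387282 -0.23474845  0.012     ]
-0.32282306890164003
((315.8904113769531, 212.9589080810547), (13.576773643493652, 7.256551265716553), 20.556045532226562)
[[ 0.524  -0.2333  0.04  ]]
t 11.23 p [0.4468 0.0276 0.1473] rpy [ 3.1392e+00 -1.6000e-03  1.6253e+00] F [-0.2  0.1 -0.4] M [-0.04  0.07 -0.01] w 0.601 q [-0.57  0.16  0.4   2.2  -0.09  0.79 -0.05]
.525,-.235,.1,1.24 -> [0.0021, -0.002, 0.3853] [-0.2665, 0.0636, 0.047]
```

Call:
{"fn": "step_arm", "kwargs": {"series": [[0.002,-0.002,0.1,-0.04,0.01,0,0.6],[0.002,-0.002,0.2,-0.08,0.02,0,0.6],[0.002,-0.002,0.3,-0.12,0.03,0.01,0.6],[0.002,-0.002,0.378,-0.16,0.04,0.02,0.6],[0.002,-0.002,0.378,-0.2,0.05,0.03,0.6],[0.002,-0.002,0.378,-0.24,0.06,0.047,0.6],[0.002,-0.002,0.378,-0.2665,0.064,0.047,0.6],[0.002,-0.002,0.378,-0.2665,0.064,0.047,0.6],[0.002,-0.002,0.378,-0.2665,0.064,0.047,0.6]]}}

```text
clock: 11.98
ee_pos: [0.5236, -0.2373, 0.0975]
orientation: [-3.137, 0.003, 1.243]
ft_force: [-0.7, 0.3, -0.9]
gripper_width: 0.603
```

```bash
python3 - <<'E'
from h import *
from plant import bot
d=wrist(bot,'pics/w9.png');pickle.dump(d,open('w9.pkl','wb'))
E
python3 go.py .524,-.2345,.016,1.248
```

```text
t 12.03 p [ 0.524  -0.2356  0.0979] rpy [-3.1376e+00  2.0000e-03  1.2455e+00] F [-0.3  1.5  0.4] M [ 0.08  0.01 -0.01] w 0.601 q [-0.09  0.47  0.51  1.97 -0.31  0.79  0.27]
.524,-.2345,.016,1.248 -> [-0.004, 0.002, -0.0026] [0.0012, 0.0, 0.0819]
```

View pics/w9.png

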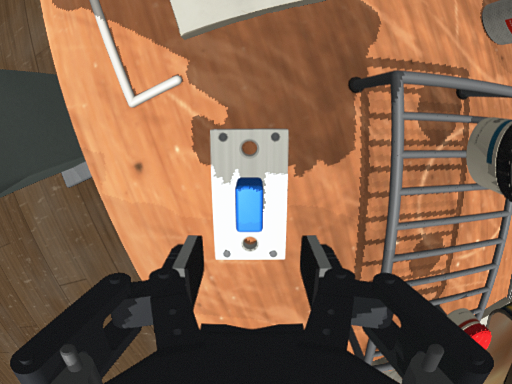

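```bash
python3 - <<'E'
from h import *
d=load('w9.pkl')
h=wray(d,[(249.5,148),(250,244)],.012);print(h.round(4),h.mean(0));y=h[0]-h[1];print(np.arctan2(-y[0],y[1]),np.linalg.norm(y))
p=wray(d,[(211,130),(288,130),(286,259),(215,260)],.012);print(p.mean(0),p.round(4))
E
```

```text
[[ 0.5365 -0.1964  0.012 ]
 [ 0.511  -0.2728  0.012 ]] [ 0.52375414 -0.23458658  0.012     ]
-0.32297413448369866 0.08053165378939144
[ 0.52372693 -0.23516381  0.012     ] [[ 0.5132 -0.1736  0.012 ]
 [ 0.5689 -0.1924  0.012 ]
 [ 0.5358 -0.2967  0.012 ]
 [ 0.477  -0.278   0.012 ]]
```

Call:
{"fn": "step_arm", "kwargs": {"series": [[-0.004,0.002,0,0.001,0,0.025,0.6],[-0.004,0.002,0,0.001,0,0.05,0.6],[-0.004,0.002,0,0.001,0,0.067,0.6],[-0.004,0.002,0,0.001,0,0.077,0.6],[-0.004,0.002,0,0.001,0,0.08,0.6],[-0.004,0.002,0,0.001,0,0.08,0.6]]}}

```text
clock: 12.53
ee_pos: [0.5251, -0.2336, 0.019]
orientation: [3.14, -0.001, 1.248]
ft_force: [-0.1, -0.2, 0.1]
gripper_width: 0.6
```

```bash
python3 go.py .524,-.2345,.016,1.248
```

```text
t 12.53 p [ 0.5251 -0.2336  0.019 ] rpy [ 3.1398e+00 -8.0000e-04  1.2480e+00] F [-0.1 -0.2  0.1] M [ 0.   -0.05 -0.01] w 0.6 q [-0.03  0.58  0.43  2.   -0.4   0.64  0.34]
.524,-.2345,.016,1.248 -> [0.0018, -0.0008, -0.0] [-0.0012, -0.0008, 0.003]
```

Call:
{"fn": "step_arm", "kwargs": {"series": [[0.0018,-0.001,0,-0.001,-0.001,0.002,0.6],[0.0018,-0.001,0,-0.001,-0.001,0.002,0.4],[0.0018,-0.001,0,-0.001,-0.001,0.002,0.1],[0.0018,-0.001,0,-0.001,-0.001,0.002,0.1],[0.0018,-0.001,0,-0.001,-0.001,0.002,0.1],[0.0018,-0.001,0,-0.001,-0.001,0.002,0.1],[0.0018,-0.001,0,-0.001,-0.001,0.002,0.1],[0.0018,-0.001,0,-0.001,-0.001,0.002,0.1]], "squeeze": 80}}

```text
clock: 13.2
ee_pos: [0.5244, -0.235, 0.0183]
orientation: [3.14, -0.0, 1.247]
ft_force: [-2.7, 2.3, 10.5]
gripper_width: 0.22
```

```bash
python3 - <<'E'
from h import *
from plant import bot
d=wrist(bot,'pics/w10.png');pickle.dump(d,open('w10.pkl','wb'))
E
python3 go.py
```

```text
t 13.25 p [ 0.5244 -0.235   0.0183] rpy [ 3.1395e+00 -2.0000e-04  1.2470e+00] F [-3.2  1.6 10.2] M [ 0.36  0.73 -0.03] w 0.222 q [-0.03  0.58  0.43  2.01 -0.4   0.63  0.35]
```

View pics/w10.png

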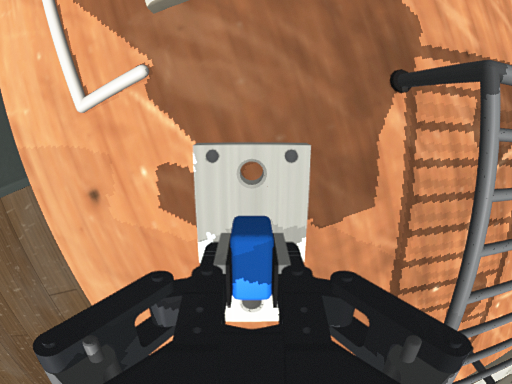

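Call:
{"fn": "step_arm", "kwargs": {"series": [[0,0,0,0,0,-0.01,0.1],[0,0,0,0,0,-0.03,0.1],[0,0,0,0,0,-0.06,0.1],[0,0,0,0,0,-0.09,0.1],[0,0,0,0,0,-0.12,0.1],[0,0,0,0,0,-0.13,0.1],[0,0,0,0,0,-0.13,0.1],[0,0,0,0,0,-0.13,0.1]]}}

```text
clock: 13.92
ee_pos: [0.5239, -0.2345, 0.1472]
orientation: [3.14, -0.0, 1.248]
ft_force: [-0.5, 0.5, -5.7]
gripper_width: 0.216
```

```bash
python3 - <<'E'
from h import *
from plant import bot
d=wrist(bot,'pics/w11.png');pickle.dump(d,open('w11.pkl','wb'))
E
python3 go.py .455,-.12,.15,1.3 .447,.10,.15,1.427
```

```text
t 13.97 p [ 0.5234 -0.2343  0.1463] rpy [3.1416e+00 1.0000e-04 1.2475e+00] F [-1.6  0.9 -4.7] M [ 0.02  0.05 -0.04] w 0.217 q [-0.13  0.4   0.55  1.94 -0.27  0.87  0.24]
.455,-.12,.15,1.3 -> [0.0, 0.0001, -0.0525] [0.0867, -0.1012, -0.0037]
.447,.10,.15,1.427 -> [0.0, 0.0001, -0.1795] [0.2927, -0.1787, -0.0037]
```

View pics/w11.png

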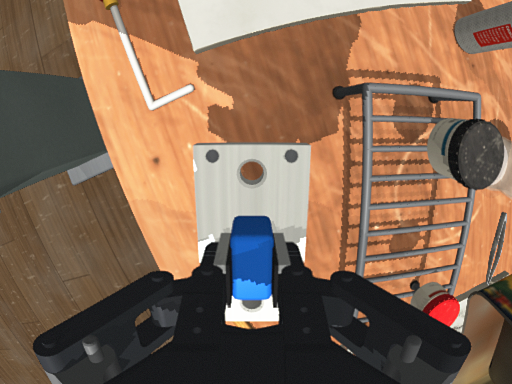

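Call:
{"fn": "step_arm", "kwargs": {"series": [[0,0,-0.015,0.022,-0.025,-0.003,0.1],[0,0,-0.03,0.045,-0.052,-0.003,0.1],[0,0,-0.05,0.075,-0.087,-0.003,0.1],[0,0,-0.07,0.11,-0.11,-0.003,0.1],[0,0,-0.09,0.145,-0.123,-0.003,0.1],[0,0,-0.11,0.18,-0.136,-0.003,0.1],[0,0,-0.13,0.215,-0.149,-0.003,0.1],[0,0,-0.15,0.25,-0.162,-0.003,0.1],[0,0,-0.17,0.28,-0.174,-0.003,0.1],[0,0,-0.18,0.2927,-0.1787,-0.003,0.1]]}}

```text
clock: 14.8
ee_pos: [0.4463, 0.1035, 0.1486]
orientation: [-3.141, 0.001, 1.433]
ft_force: [0.5, -0.4, -4.1]
gripper_width: 0.218
```

Call:
{"fn": "step_arm", "kwargs": {"series": [[0,0,0,0,0,0,0.1],[0,0,0,0,0,0,0.1],[0,0,0,0,0,0,0.1]]}}

```text
clock: 15.05
ee_pos: [0.4471, 0.0985, 0.1491]
orientation: [-3.141, 0.002, 1.426]
ft_force: [-0.4, -0.4, -4.5]
gripper_width: 0.219
```

```bash
python3 - <<'E'
from h import *
from plant import bot
d=wrist(bot,'pics/w12.png');pickle.dump(d,open('w12.pkl','wb'))
im=cv2.cvtColor(d["img"],cv2.COLOR_RGB2BGR);cv2.imwrite('pics/w12z.png',cv2.resize(im[0:200,170:340],None,fx=4,fy=3.0,interpolation=cv2.INTER_CUBIC))
E
python3 go.py
```

```text
t 15.1 p [0.4473 0.0983 0.1493] rpy [3.1416e+00 1.6000e-03 1.4256e+00] F [ 0.2 -0.1 -4.3] M [ 0.03 -0.04 -0.04] w 0.217 q [-0.71  0.18  0.39  2.18 -0.09  0.8  -0.4 ]
```

View pics/w12.png

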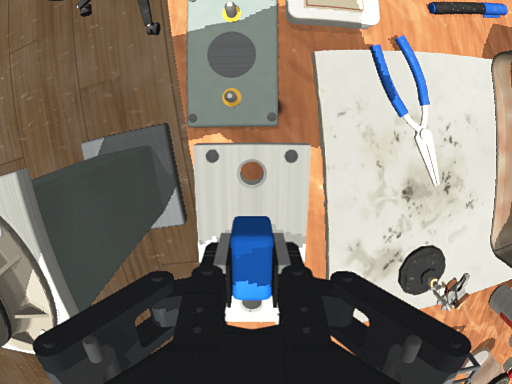

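View pics/w12z.png

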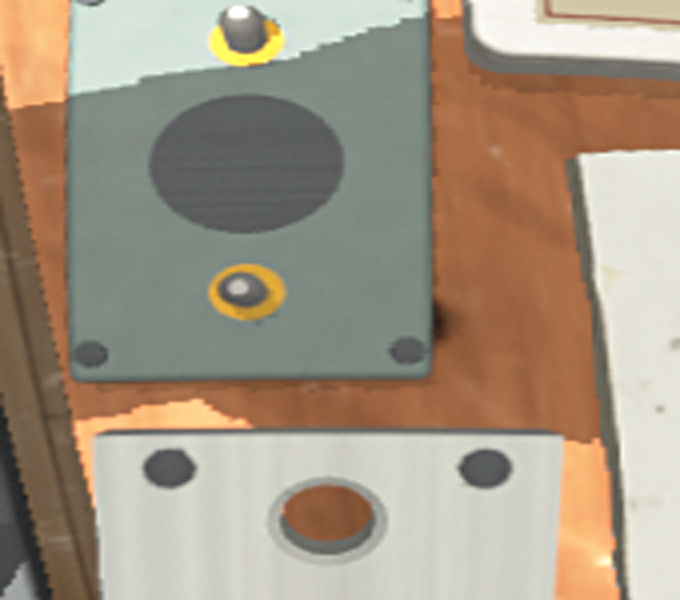

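```bash
python3 - <<'E'
from h import *
d=load('w12.pkl');f=lambda x,y:(170+x/4-.4,y/3-.33)
T=d["T"]@np.linalg.inv(d["mount"]);Ti=np.linalg.inv(T)
tf=lambda P:(np.c_[P,np.ones(len(P))]@Ti.T)[:,:3]
zt=T[2,3]-.0063
hole=tf(wray(d,[f(327,520)],zt));print('hole tool',hole.round(4))
e=tf(wray(d,[f(97,434),f(562,434)],zt));print('front edge',e.round(4))
pw=wray(d,[f(247.5,291.5),f(246,38.5)],.020);print('pins',pw.round(4),pw.mean(0),np.linalg.norm(pw[0]-pw[1]));y=pw[1]-pw[0];print('die yaw',np.arctan2(-y[0],y[1]))
dc=wray(d,[f(246.5,163.5)],.020);print('disc',dc)
pt=tf(pw);print('pins tool',pt.round(4),'centre',pt.mean(0).round(4))
# near edge corners of die
c=wray(d,[f(71,377),f(430,375)],.020);y=c[1]-c[0];print(c.round(4),np.arctan2(y[1],y[0]))
E
```

```text
hole tool [[0.0399 0.0009 0.0062]]
front edge [[ 0.0548 -0.028   0.0062]
 [ 0.0549  0.0305  0.0062]]
pins [[0.4424 0.1842 0.02  ]
 [0.4534 0.2637 0.02  ]] [0.44787736 0.22394292 0.02      ] 0.08029645354292442
die yaw -0.13703551183544135
disc [[0.44785753 0.22331064 0.02      ]]
pins tool [[ 0.0844 -0.017   0.1289]
 [ 0.1647 -0.0176  0.1288]] centre [ 0.1245 -0.0173  0.1289]
[[0.3984 0.1652 0.02  ]
 [0.4794 0.1532 0.02  ]] -0.14623405819071256
```

Call:
{"fn": "step_arm", "kwargs": {"series": [[0,0,-0.004,0.03,-0.004,0,0.1],[0,0,-0.004,0.06,-0.008,0,0.1],[0,0,-0.004,0.09,-0.012,0.01,0.1],[0,0,-0.004,0.115,-0.016,0.02,0.1],[0,0,-0.004,0.1245,-0.018,0.035,0.1],[0,0,-0.004,0.1245,-0.018,0.05,0.1],[0,0,-0.004,0.1245,-0.018,0.06,0.1],[0,0,-0.004,0.1245,-0.018,0.07,0.1],[0,0,-0.004,0.1245,-0.018,0.07,0.1],[0,0,-0.004,0.1245,-0.018,0.07,0.1]]}}

```text
clock: 15.93
ee_pos: [0.4479, 0.2242, 0.0798]
orientation: [3.141, 0.001, 1.43]
ft_force: [1.2, -0.2, -4.8]
gripper_width: 0.215
```

```bash
cat > look.py <<'E'
import sys
from h import *
from plant import bot
n=sys.argv[1]
d=wrist(bot,f'pics/{n}.png');pickle.dump(d,open(n+'.pkl','wb'))
im=cv2.cvtColor(d["img"],cv2.COLOR_RGB2BGR);cv2.imwrite(f'pics/{n}z.png',cv2.resize(im[80:240,180:330],None,fx=4,fy=3.75,interpolation=cv2.INTER_CUBIC))
E
python3 look.py w13; python3 go.py
python3 - <<'E'
from h import *
from plant import bot
s=bot.snapshot('scene');pickle.dump(s,open('scene13.pkl','wb'));crop(s,80,150,200,240,6,'pics/s13.png')
E
```

```text
t 15.98 p [0.4482 0.2246 0.0803] rpy [3.1402e+00 5.0000e-04 1.4298e+00] F [ 0.2 -1.  -4.8] M [0.   0.01 0.  ] w 0.218 q [-0.84  0.36  0.29  2.13 -0.16  0.67 -0.58]
```

View pics/w13z.png

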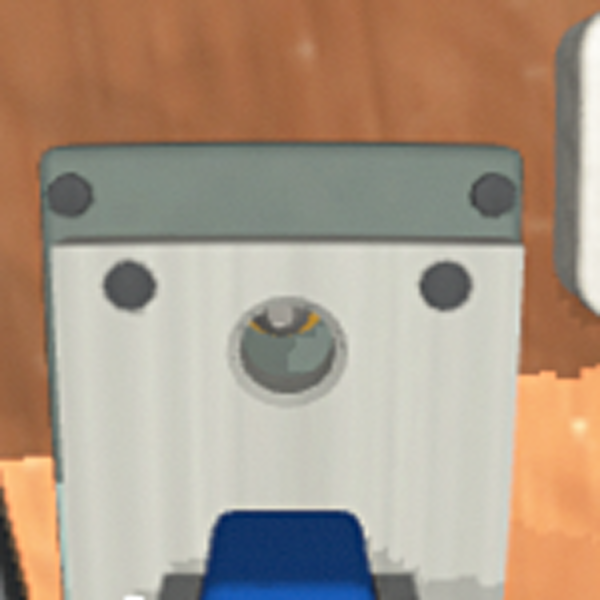

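View pics/s13.png

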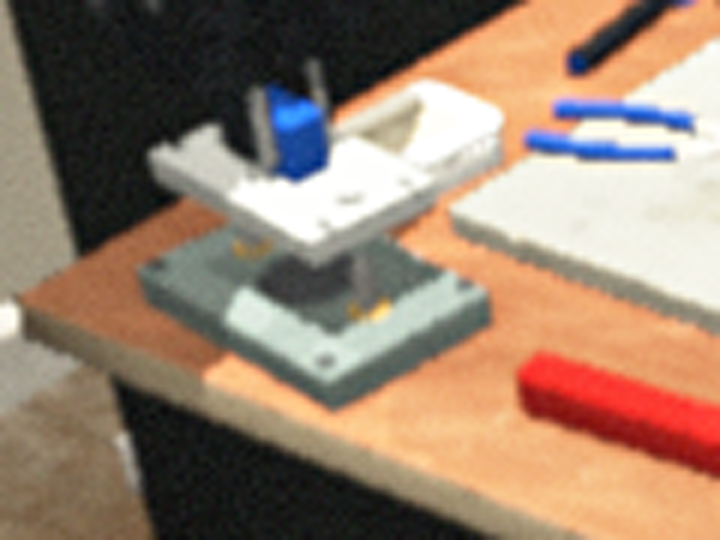

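```bash
python3 - <<'E'
from h import *
d=load('w13.pkl');f=lambda x,y:(180+x/4-.38,80+y/3.75-.38)
T=d["T"]@np.linalg.inv(d["mount"]);Ti=np.linalg.inv(T)
tf=lambda P:(np.c_[P,np.ones(len(P))]@Ti.T)[:,:3].round(4)
zt=T[2,3]-.0063
print('hole,screws',tf(wray(d,[f(287,351),f(130,285),f(445,285)],zt)))
print('hole bottom',tf(wray(d,[f(287,351)],zt)))
w=wray(d,[f(70,195),f(492,195)],.02);print('die screws',w.round(4),tf(w));y=w[1]-w[0];print(np.arctan2(y[1],y[0]))
w=wray(d,[f(45,147),f(521,147)],.02);print('die edge corners',tf(w))
print('pintop',tf(wray(d,[f(280,318)],.046)))
E
```

```text
hole,screws [[ 0.0398  0.001   0.0062]
 [ 0.0489 -0.0188  0.0062]
 [ 0.049   0.0209  0.0063]]
hole bottom [[0.0398 0.001  0.0062]]
die screws [[0.4204 0.2863 0.02  ]
 [0.4915 0.2762 0.02  ]] [[ 0.0577 -0.036   0.0597]
 [ 0.0577  0.0358  0.0598]]
-0.14098003939801462
die edge corners [[ 0.0666 -0.0402  0.0597]
 [ 0.0667  0.0406  0.0598]]
pintop [[ 0.0394 -0.0001  0.0338]]
```

Call:
{"fn": "step_arm", "kwargs": {"series": [[0,0,0,0,-0.001,0,0.1],[0,0,0,0,-0.001,0.005,0.1],[0,0,0,0,-0.001,0.01,0.1],[0,0,0,0,-0.001,0.01,0.1]]}}

```text
clock: 16.37
ee_pos: [0.4464, 0.2252, 0.0692]
orientation: [3.141, 0.001, 1.431]
ft_force: [0.4, 0.7, -4.4]
gripper_width: 0.219
```

```bash
python3 look.py w14; python3 go.py
```

```text
t 16.42 p [0.4465 0.2252 0.0695] rpy [3.1410e+00 1.1000e-03 1.4312e+00] F [-0.3  0.9 -5. ] M [ 0.01  0.01 -0.02] w 0.219 q [-0.84  0.38  0.29  2.14 -0.17  0.64 -0.57]
```

View pics/w14z.png

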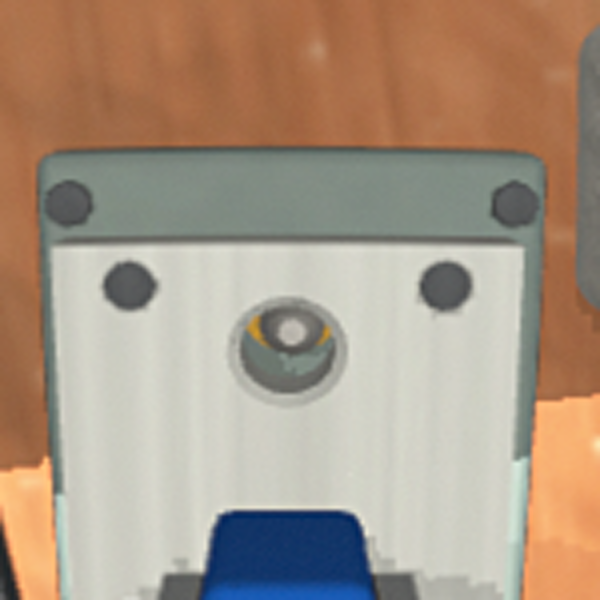

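```bash
python3 - <<'E'
from h import *
d=load('w14.pkl');f=lambda x,y:(180+x/4-.38,80+y/3.75-.38)
T=d["T"]@np.linalg.inv(d["mount"]);Ti=np.linalg.inv(T)
tf=lambda P:(np.c_[P,np.ones(len(P))]@Ti.T)[:,:3].round(4)
zt=T[2,3]-.0063
print('hole,screws',tf(wray(d,[f(287.5,351),f(130,285),f(445,285)],zt)))
w=wray(d,[f(69,204),f(514,203)],.02);print('die screws',tf(w));y=w[1]-w[0];print(np.arctan2(y[1],y[0]))
w=wray(d,[f(41,155),f(544,155)],.02);print('die edge corners',tf(w))
print('pintop',tf(wray(d,[f(291,331)],.046)))
E
```

```text
hole,screws [[ 0.0398  0.001   0.0063]
 [ 0.0489 -0.0188  0.0062]
 [ 0.0489  0.0209  0.0063]]
die screws [[ 0.0568 -0.0343  0.0491]
 [ 0.0571  0.0376  0.0492]]
-0.13548908968471532
die edge corners [[ 0.0655 -0.0387  0.0491]
 [ 0.0656  0.0423  0.0492]]
pintop [[0.0393 0.0015 0.0232]]
```

Call:
{"fn": "step_arm", "kwargs": {"series": [[0,0,0.001,-0.0008,0.0005,0,0.1],[0,0,0.001,-0.0008,0.0005,0.004,0.1],[0,0,0.001,-0.0008,0.0005,0.008,0.1],[0,0,0.001,-0.0008,0.0005,0.011,0.1],[0,0,0.001,-0.0008,0.0005,0.011,0.1]]}}

```text
clock: 16.83
ee_pos: [0.4469, 0.2242, 0.0582]
orientation: [3.141, 0.001, 1.43]
ft_force: [0.3, -0.0, -4.8]
gripper_width: 0.214
```

```bash
python3 look.py w15; python3 go.py
```

```text
t 16.88 p [0.447  0.2243 0.0586] rpy [3.1409e+00 1.1000e-03 1.4301e+00] F [-0.1 -0.2 -5.4] M [-0.   -0.04  0.01] w 0.216 q [-0.83  0.4   0.28  2.15 -0.18  0.62 -0.56]
```

View pics/w15z.png

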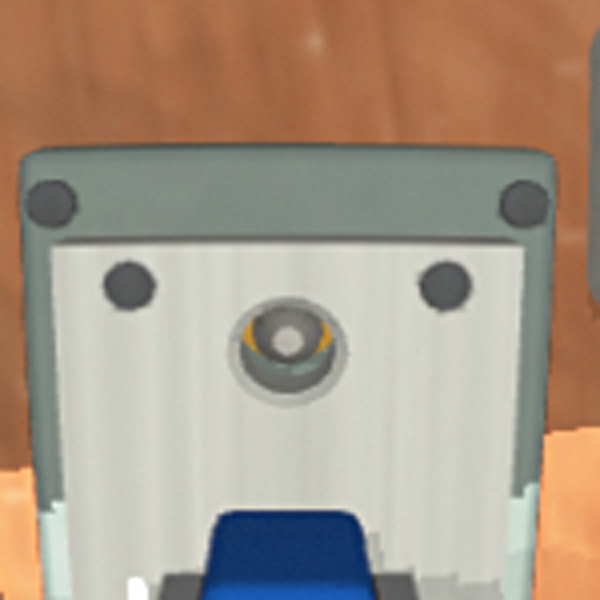

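```bash
python3 - <<'E'
from h import *
d=load('w15.pkl');f=lambda x,y:(180+x/4-.38,80+y/3.75-.38)
T=d["T"]@np.linalg.inv(d["mount"]);Ti=np.linalg.inv(T)
tf=lambda P:(np.c_[P,np.ones(len(P))]@Ti.T)[:,:3].round(4)
print(tf(wray(d,[f(287.5,351)],T[2,3]-.0063)),tf(wray(d,[f(287.5,341)],.046)))
E
```

```text
[[0.0398 0.001  0.0063]] [[0.04   0.001  0.0122]]
```

Centred within 0.2 mm. Lower on.

Call:
{"fn": "step_arm", "kwargs": {"series": [[0,0,0,0,0,0.003,0.1],[0,0,0,0,0,0.006,0.1],[0,0,0,0,0,0.009,0.1],[0,0,0,0,0,0.012,0.1],[0,0,0,0,0,0.015,0.1],[0,0,0,0,0,0.017,0.1],[0,0,0,0,0,0.017,0.1]]}}

```text
clock: 17.47
ee_pos: [0.4471, 0.2243, 0.0415]
orientation: [3.141, 0.001, 1.43]
ft_force: [-0.1, -0.4, -5.4]
gripper_width: 0.212
```

```bash
python3 look.py w16; python3 go.py
```

```text
t 17.52 p [0.4472 0.2244 0.0418] rpy [3.1406e+00 8.0000e-04 1.4300e+00] F [-0.5 -0.3 -5.5] M [ 0.08 -0.02 -0.06] w 0.22 q [-0.81  0.43  0.27  2.15 -0.2   0.58 -0.55]
```

View pics/w16z.png

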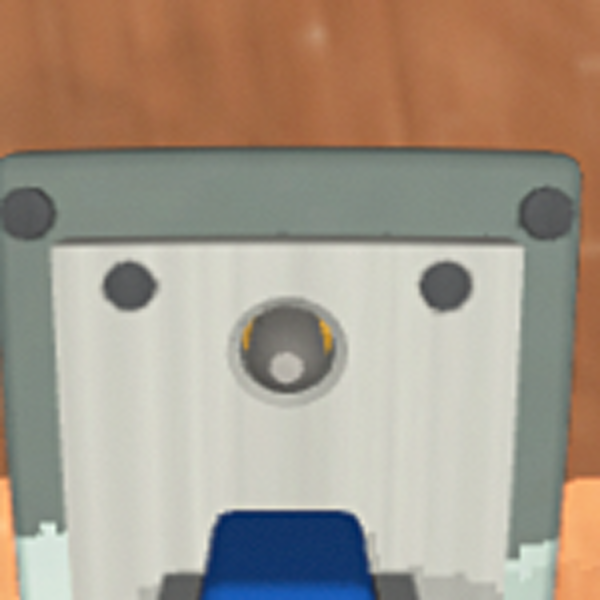

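Call:
{"fn": "step_arm", "kwargs": {"series": [[0,0,0,0,0,0.001,0.1],[0,0,0,0,0,0.002,0.1],[0,0,0,0,0,0.003,0.1],[0,0,0,0,0,0.003,0.1]]}}

```text
clock: 17.85
ee_pos: [0.4472, 0.2244, 0.0389]
orientation: [3.14, 0.001, 1.43]
ft_force: [0.4, -0.6, -5.0]
gripper_width: 0.218
```

Call:
{"fn": "step_arm", "kwargs": {"series": [[0,0,0,0,0,0.0005,0.1],[0,0,0,0,0,0.001,0.1],[0,0,0,0,0,0.001,0.1]]}}

```text
clock: 18.1
ee_pos: [0.4473, 0.2245, 0.0383]
orientation: [3.14, 0.0, 1.43]
ft_force: [-1.6, -0.4, 3.8]
gripper_width: 0.215
```

Call:
{"fn": "step_arm", "kwargs": {"series": [[0,0,0,0,0,0.0005,0.1],[0,0,0,0,0,0.0008,0.1],[0,0,0,0,0,0.0008,0.1]]}}

```text
clock: 18.35
ee_pos: [0.4473, 0.2245, 0.0382]
orientation: [3.141, -0.0, 1.43]
ft_force: [-9.3, -5.3, 26.6]
gripper_width: 0.217
```

```bash
python3 look.py w17; python3 go.py
python3 - <<'E'
from h import *
from plant import bot
s=bot.snapshot('scene');crop(s,80,150,200,240,6,'pics/s17.png')
E
```

```text
t 18.4 p [0.4473 0.2245 0.0382] rpy [ 3.1405e+00 -2.0000e-04  1.4298e+00] F [-8.2 -4.1 25.8] M [-0.97  1.84  0.05] w 0.217 q [-0.81  0.43  0.26  2.16 -0.2   0.58 -0.55]
```

View pics/w17z.png

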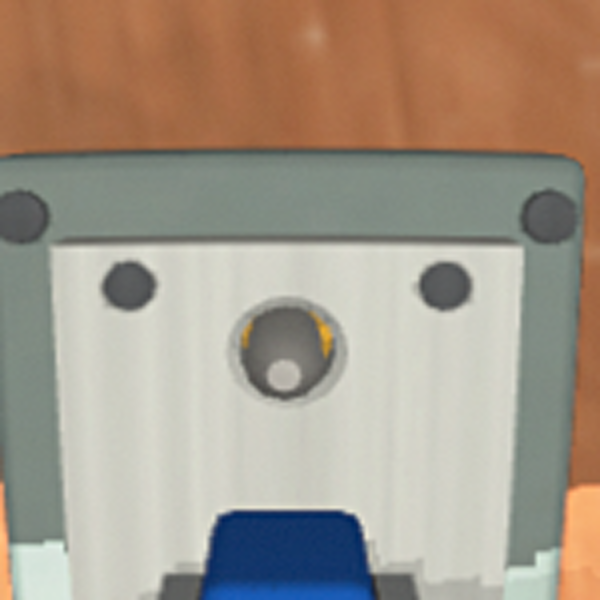

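View pics/s17.png

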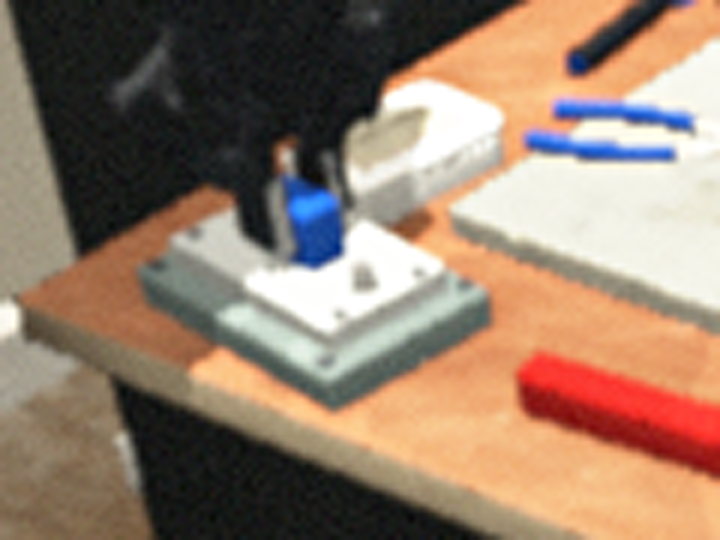

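Call:
{"fn": "step_arm", "kwargs": {"series": [[0,0,0,0,0,-0.0006,0.1],[0,0,0,0,0,-0.0006,0.1]]}}

```text
clock: 18.62
ee_pos: [0.4474, 0.2245, 0.0383]
orientation: [3.14, 0.0, 1.43]
ft_force: [-3.0, -2.9, 12.0]
gripper_width: 0.211
```

Call:
{"fn": "step_arm", "kwargs": {"series": [[0,0,0,0,0,0,0.3],[0,0,0,0,0,0,0.5],[0,0,0,0,0,0,0.6],[0,0,0,0,0,0,0.6],[0,0,0,0,0,0,0.6]]}}

```text
clock: 19.03
ee_pos: [0.4473, 0.2245, 0.0378]
orientation: [3.14, 0.0, 1.43]
ft_force: [-0.7, 0.3, -0.4]
gripper_width: 0.6
```

Call:
{"fn": "step_arm", "kwargs": {"series": [[0,0,0,0,0,-0.01,0.6],[0,0,0,0,0,-0.025,0.6],[0,0,0,0,0,-0.05,0.6],[0,0,0,0,0,-0.08,0.6],[0,0,0,0,0,-0.11,0.6],[0,0,0,0,0,-0.14,0.6],[0,0,0,0,0,-0.15,0.6],[0,0,0,0,0,-0.15,0.6],[0,0,0,0,0,-0.15,0.6]]}}

```text
clock: 19.78
ee_pos: [0.4471, 0.2247, 0.1883]
orientation: [3.14, -0.001, 1.43]
ft_force: [-0.7, -0.5, -0.2]
gripper_width: 0.599
```

```bash
python3 look.py w18; python3 go.py
python3 - <<'E'
from h import *
from plant import bot
s=bot.snapshot('scene');crop(s,80,120,400,280,2.5,'pics/s18.png');crop(s,80,150,200,240,6,'pics/s18z.png');top(bot,'top18')
E
```

```text
t 19.83 p [0.4467 0.2244 0.1875] rpy [3.1407e+00 6.0000e-04 1.4301e+00] F [-0.9 -0.5 -0.4] M [-0.01  0.02 -0.  ] w 0.599 q [-0.89  0.19  0.34  2.05 -0.08  0.91 -0.65]
```

View pics/w18.png

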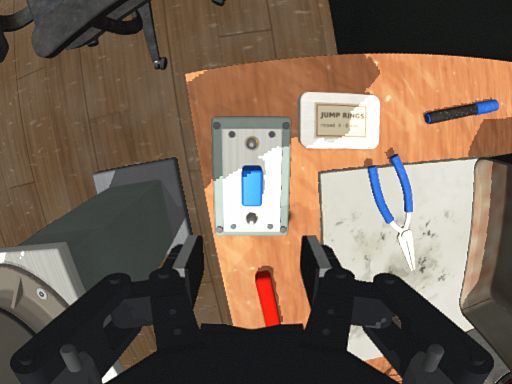

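View pics/s18z.png

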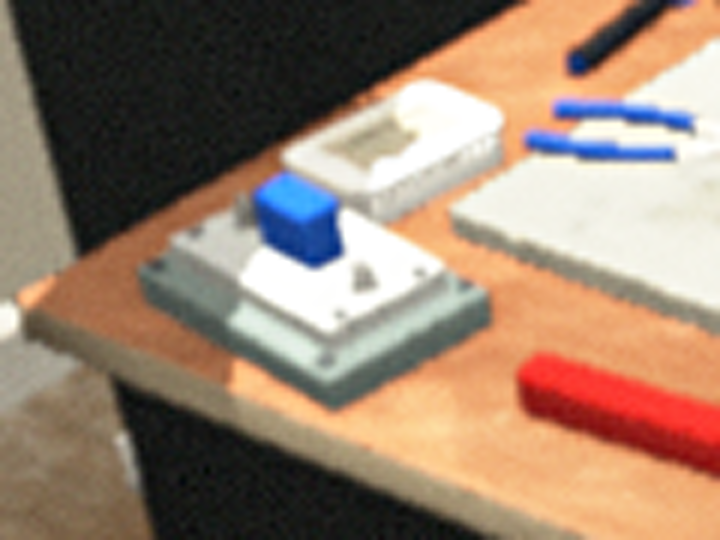

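View pics/s18.png

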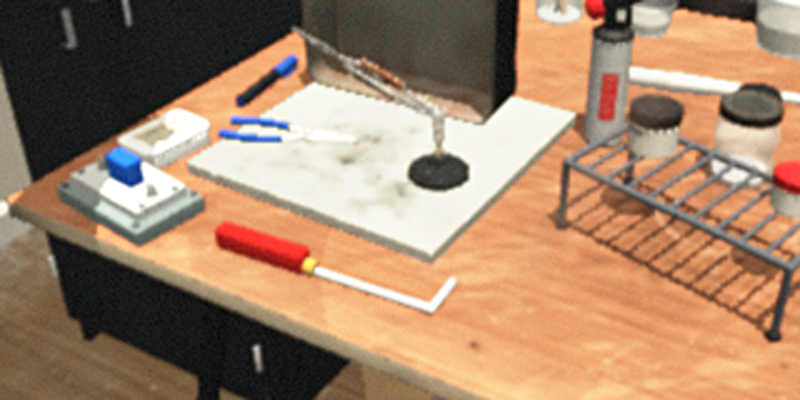

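View pics/top18.png

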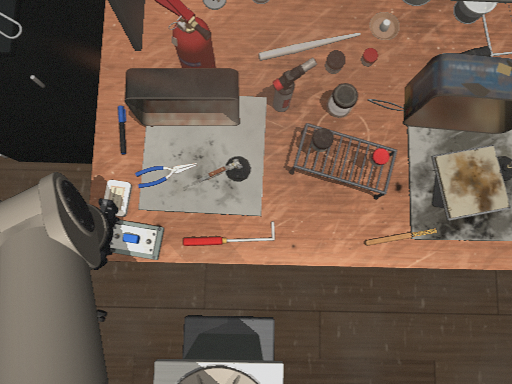

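Everything is in place: the plate sits level with both pins through it, the hook tool lies flat on the bench, and the pots and pliers haven't moved. Handing in.

```bash
python3 -c "
from plant import bot
print(bot.finish_job())"
```

```text
the job is handed in; nothing more can be done
None
```

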